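# Sort the bench things into their trays

## Task

Sort the things lying on the bench into their containers: lay both felt markers flat in the long narrow tray, each on the tray's floor and not one on top of the other, lay the wood offcut flat in the square wooden crate, and stand the tape measure upright on its base in the round steel dish. Leave the sanding block and the roll of yellow tape where they are.

Things in the scene. Friction and masses are not known exactly. Their poses are not given: they have to be found in the camera images.
- marker_black: Felt marker lying on the table: white barrel, black cap, 16 mm wide, 128 mm long, about 16 mm high. Origin: centre of its underside; long axis y, z up. About 20 g; grip it across the barrel (along its x).
- marker_red: Felt marker lying on the table: white barrel, red cap, 16 mm wide, 125 mm long, about 16 mm high. Origin: centre of its underside; long axis y, z up. About 20 g; grip it across the barrel (along its x).
- offcut: Rectangular block of bare brown wood, 50 mm (its x) by 75 mm (its y), 30 mm high, about 80 g, lying on the table. Origin: centre of its underside, z up. Grip it across the 50 mm side.
- tape_measure: Yellow pocket tape measure standing upright on its base; case 30 mm thick (its x), 72 mm long (its y), 65 mm high, plus a small metal end hook. Origin: on its underside, midway across the thickness; the case runs from y = -26 to +46 mm, so its middle is 10 mm towards +y. z up. About 0.28 kg; grip it across the thickness (along its x).
- marker_tray: Long narrow open plywood tray for the markers, outside 90 mm (its x) by 180 mm (its y), 18 mm high; inside 80 by 170 mm; walls 5 mm thick, floor 5 mm thick. Fixed to the table. Origin: centre of its underside, z up.
- offcut_crate: Square open plywood crate for the offcut, outside 120 by 120 mm, 18 mm high; inside 110 by 110 mm; walls 5 mm thick, floor 5 mm thick. Fixed to the table. Origin: centre of its underside, z up.
- round_dish: Round open steel dish for the tape measure, outside diameter 140 mm, inside 132 mm, 18 mm high; wall and floor 4 mm thick. Fixed to the table. Origin: centre of its underside, z up.
- sanding_block: Bystander: brown sanding block, 62 by 111 mm, 32 mm high, loose. Origin: centre of its underside.
- tape_roll: Bystander: flat roll of yellow tape lying on its side, 112 mm across, 19 mm high, loose. Origin: centre of its underside.

How it is judged:
By the outcome, as a careful person would: the job done as asked, in the order asked, and still so for the second after the job is handed in, with the robot touching nothing.
It also fails if it takes over 96 s, if anything falls off the work surface, if the arm or the gripper's body presses on something with over 40 N, if the wrist force passes 120 N, or if a joint passes its speed limit or range.

## Robot

A 7-joint arm with a two-finger parallel gripper is mounted at the origin on the work surface; the furniture and walls round the work are solid. World frame = base frame: x ahead of the robot, y to its left, z up, the work surface at z = 0. Lengths are in m, angles in degrees, forces in N, time in s.
With the tool pointing down it reaches from about 0.425 to 0.875 m from the base axis. Payload 4.7 kg.
Tool frame: the origin (TCP) lies midway between the tips of the shut fingers; the grasp point (between the pads) lies 19 mm behind it; z points along the fingers, x is the direction in which the jaws open and shut, and the axes are right-handed (so a half turn about z gives the same grasp; the last joint's range is limited). The gripper opens to 87 mm and grips with 3 to 60 N. Pads are 19 mm wide; open, the fingers measure 117 mm over their backs; the gripper's body (75 mm by 190 mm) begins 51 mm behind the grasp point.
Start: joints at [69.162, 18.392, -4.016, 83.108, 1.295, 78.541, -3.26], TCP at [0.24, -0.604, 0.194] pointing down, gripper open.
Joint ranges: [-163.93, 163.93], [-17.29, 119.83], [-79.2, 71.16], [3.27, 140.29], [-89.18, 269.18], [5.43, 117.66], [-154.24, 154.24]. Speed limits (degrees/s): [147.25, 147.25, 180, 180, 180, 180, 180].

## Interface

Orientations are given as [roll, pitch, yaw] about the fixed x, y, z axes, in that order (R = Rz(yaw) Ry(pitch) Rx(roll)).
In Python, from cell import env gives the robot as it stands.
- The arm moves only by the tool carry_out, never from a script. Its argument "plan" is a list of rows, each an object with "grip": the closure, from 0 (fully open) to 1 (shut); "dp": the shift along the tool's x, y, z in m, a list of three; "rotation": the turn, a rotation vector about the tool's x, y, z in degrees, a list of three. In form: [{"grip": grip, "dp": [dx, dy, dz], "rotation": [wx, wy, wz]}, ...]. A call has 1 to 8 rows; each row shifts and turns the pose as measured when the row begins, along the tool's axes as they then stand; what a row does not reach is not made up. A row lasts 1/12 s, in which the tool goes at most 41.7 mm and 7.16 degrees, less where a joint would pass 70% of its speed; a pose out of reach is approached as far as the arm can. A call is refused whole if a number of a shift passes 0.0417 or a number of a turn 7.16, either way. A call with a gripper value outside its range is refused whole. The fingers move at their own pace and stop on an object; "force" is the grip in N (left out, the last holds). Time passes only in rows, so rows that do not move let the fingers close. It gives the time, the measured TCP pose, the force and the opening at its end, in the units of the state.
- env.get_obs(): the state, without advancing time (a new reading comes with each control period).
- env.read_camera(name): name is "scene" or "side" or "wrist"; returns the picture (400x640x3 uint8, red, green, blue); there is no depth.
- env.camera_params(name): a dict with "fx", "fy", "cx", "cy" (pixels), "k1" (the pictures are not rectified: a ray, as slopes to the right and down, at radius r is drawn at 1 + k1 r^2 times it, then the intrinsics apply), "R" (3x3) and "t" (3): a world point X has camera coordinates R X + t. Camera axes: x right, y down, z forward; pixel columns grow to the right and rows downward; lengths in m; the calibration is good to about 2 mm. A picture is of the moment at which its call begins: read the wrist's pose just before it. camera_params takes no time and is no camera call; for the wrist camera it gives the pose at the moment of the call.
- env.sign_off(): hands the job in, once; it reports no verdict.
The state is a dict: "time_s": time; "qpos": joint angles; "joint_velocities": joint speeds; "effort": joint torques, N m; "tool_pos": TCP position; "tool_rot": TCP orientation; "force": force on the tool from outside, world axes, zero at the start; "wrist_torque": the same for the moment, N m; "grip_width": finger opening in m.
Only numpy, scipy, OpenCV 4.12 (cv2) and the standard library are available. Lean on these libraries where they do the work, as an engineer would, in place of code of your own. Each camera call takes 0.05 s, during which the arm holds its last target. There are 200 camera calls.

## Working session

There is one attempt and no reset: what is moved stays moved. The work goes in short steps, Python scripts to look and compute and a tool call to move; the robot and the scene stay as the last step left them, time stands still between calls to the robot, and variables do not carry over. Pictures are saved under pics/ and viewed, about 12 in all and at most 16, crops included, and the job is handed in when it is done.

Besides the shell and the picture viewer there is one more tool, called after "Request:" as name(argument=value, ...) on one line, values as JSON. carry_out: Moves the arm, as the interface text tells. Its arguments: {"type":"object","properties":{"plan":{"type":"array","items":{"type":"object","properties":{"grip":{"type":"number"},"dp":{"type":"array","items":{"type":"number"}},"rotation":{"type":"array","items":{"type":"number"}}}}},"force":{"type":"number"}},"required":["plan"]}

```bash
ls; mkdir -p pics; cat > h.py <<'E'
import numpy as np, cv2
from cell import env
from scipy.spatial.transform import Rotation as Ro
def cam(n):
    c=env.camera_params(n); return c
def w2p(c,X):
    p=np.array(c['R'])@np.array(X,float)+np.array(c['t']); s=p[:2]/p[2]; s=s*(1+c['k1']*(s@s)); return np.array([c['fx']*s[0]+c['cx'],c['fy']*s[1]+c['cy']])
def p2w(c,u,v,z):
    d=np.array([(u-c['cx'])/c['fx'],(v-c['cy'])/c['fy']]); s=d.copy()
    for _ in range(30): s=d/(1+c['k1']*(s@s))
    R=np.array(c['R']); o=-R.T@np.array(c['t']); r=R.T@np.array([s[0],s[1],1]); return o+r*(z-o[2])/r[2]
def snap(n,f,crop=None,k=1):
    im=env.read_camera(n)[:,:,::-1]
    cv2.imwrite(f'pics/raw_{f}.png',im)
    if crop: x,y,w,h=crop; im=im[y:y+h,x:x+w]
    cv2.imwrite(f'pics/{f}.png',cv2.resize(im,None,fx=k,fy=k,interpolation=cv2.INTER_CUBIC)); 
E
python3 - <<'E'
from h import *
o=env.get_obs(); print(o)
for n in('scene','side','wrist'):
    c=cam(n);print(n,c, -np.array(c['R']).T@np.array(c['t']))
snap('scene','a1',k=1.25);snap('side','a2',k=1.25)
E
```

```text
pics
{'time_s': 0.0, 'qpos': array([69.16332166, 18.44009977, -4.01457294, 83.17442783,  1.29390135,
       78.54238021, -3.26091821]), 'joint_velocities': array([-0.02612715, -0.07068148,  0.09203346, -0.00897571, -0.00959453,
       -0.09873504, -0.03746477]), 'effort': array([-6.21760573e-04, -4.91283453e+01, -4.04180093e-01, -3.12522554e+01,
       -6.37133187e-02,  4.36752336e-02,  1.65656352e-04]), 'tool_pos': array([ 0.23946922, -0.6036154 ,  0.19255382]), 'tool_rot': array([ 1.79994955e+02,  1.11727740e-01, -6.83556345e+01]), 'force': array([ 0.23049512, -0.57624064, -0.24581946]), 'wrist_torque': array([-0.04749356, -0.01648478, -0.02910449]), 'grip_width': 0.08735232034049274}
scene {'fx': 393.6622813901722, 'fy': 393.6622813901722, 'cx': 322.55664535914536, 'cy': 200.88754348812117, 'k1': 0.017152453244839844, 'R': array([[-0.37106332,  0.92852977,  0.01201987],
       [ 0.79540209,  0.32448882, -0.5119009 ],
       [-0.47921553, -0.18038702, -0.85896042]]), 't': array([ 0.35972206, -0.2610837 ,  1.30401305])} [ 0.96604949 -0.01406688  0.9821228 ]
side {'fx': 473.37854277143606, 'fy': 473.37854277143606, 'cx': 315.993502325845, 'cy': 204.44334749147072, 'k1': -0.046493216940513636, 'R': array([[ 0.47859057,  0.87775623, -0.02225016],
       [ 0.50563476, -0.296234  , -0.81029557],
       [-0.71783324,  0.37654936, -0.58559885]]), 't': array([-0.04143636, -0.25894212,  1.57149271])} [ 1.27883089 -0.63208101  0.70952271]
wrist {'fx': 332.32727141203935, 'fy': 332.32727141203935, 'cx': 320.76458375142414, 'cy': 205.05273688994131, 'k1': -0.026954830500317765, 'R': array([[ 0.36868792, -0.9295491 , -0.00277159],
       [-0.90200839, -0.35848171,  0.24056544],
       [-0.22461095, -0.08619357, -0.97062897]]), 't': array([-0.64953955, -0.0299713 ,  0.39007018])} [ 0.30005706 -0.58090152  0.38402322]
```

View pics/a1.png

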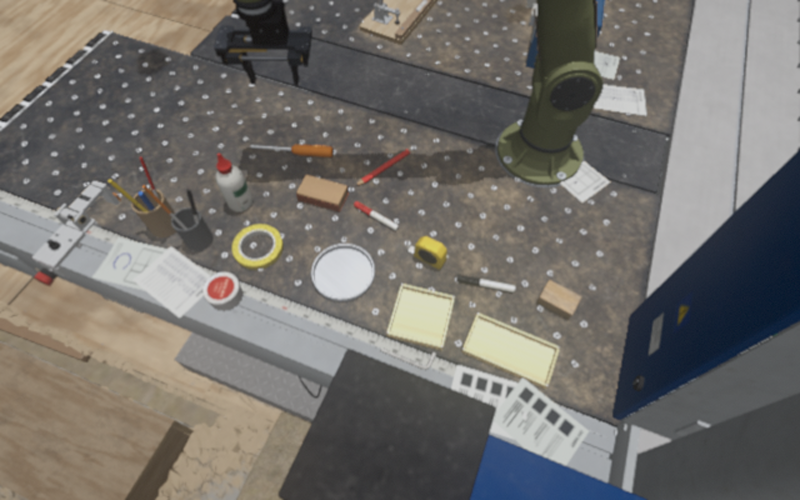

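View pics/a2.png

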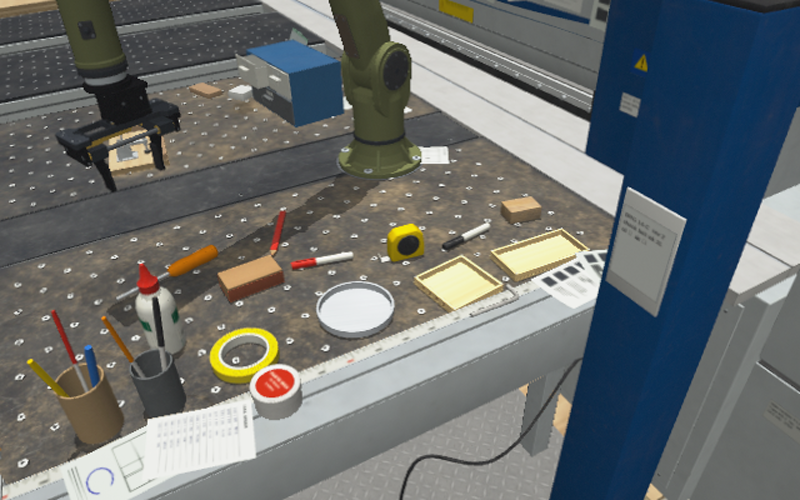

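The scene view (×1.25) shows the red marker at (375,215), black marker (487,284), offcut (560,298), tape measure (431,250), dish (343,271), crate (421,315) and tray (511,349). The sanding block is at (322,192) and the roll at (257,245). I'll enlarge this area.

```bash
python3 - <<'E'
from h import *
im=cv2.imread('pics/raw_a1.png')
cv2.imwrite('pics/a3.png',cv2.resize(im[155:310,270:470],None,fx=4,fy=4,interpolation=cv2.INTER_CUBIC)[:600])
im=cv2.imread('pics/raw_a2.png')
cv2.imwrite('pics/a4.png',cv2.resize(im[145:285,225:480],None,fx=3.1,fy=3.1,interpolation=cv2.INTER_CUBIC))
E
```

```text
(no output)
```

View pics/a3.png

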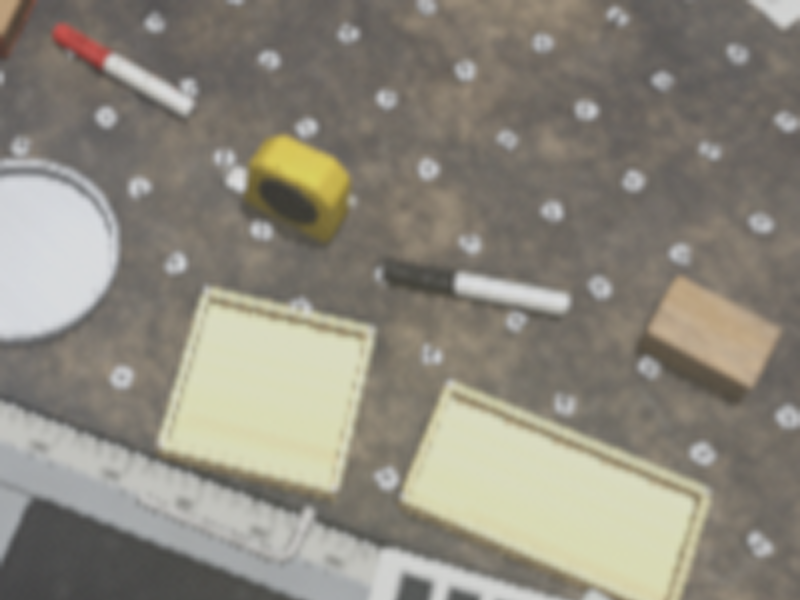

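View pics/a4.png

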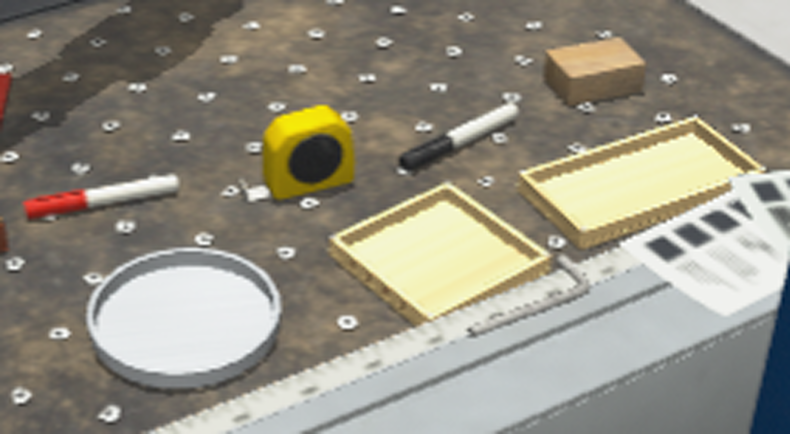

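a3 (raw = 270+x/4, 155+y/4) and a4 (raw = 225+x/3.1, 145+y/3.1) show all the parts clearly, so I'll compute positions from both.

```bash
python3 - <<'E'
from h import *
np.set_printoptions(precision=4,suppress=True)
A,B=cam('scene'),cam('side')
a=lambda p,z:p2w(A,270+p[0]/4,155+p[1]/4,z)[:2]
b=lambda p,z:p2w(B,225+p[0]/3.1,145+p[1]/3.1,z)[:2]
def rep(n,f,pts,z):
    P=np.array([f(p,z) for p in pts]); d=np.diff(P,axis=0)
    print(n,'ctr',P.mean(0),'len',np.linalg.norm(d,axis=1),'dir',np.degrees(np.arctan2(d[:,1],d[:,0])))
    return P
rep('red a',a,[(57,33),(190,107)],.009);rep('red b',b,[(25,209),(178,185)],.009)
rep('blk a',a,[(386,271),(570,303)],.009);rep('blk b',b,[(402,160),(517,108)],.009)
rep('off a',a,[(684,278),(778,331),(750,385),(650,327)],.03);rep('off b',b,[(545,52),(620,38),(645,63),(568,76)],.03)
rep('crate a',a,[(207,288),(375,325),(337,492),(160,445)],.018);rep('crate b',b,[(330,240),(447,184),(550,258),(425,325)],.018)
rep('tray a',a,[(450,382),(710,490),(675,602),(402,495)],.018);rep('tray b',b,[(520,178),(697,117),(765,168),(582,240)],.018)
rep('dish b',b,[(88,310),(280,305)],.018);rep('dish b2',b,[(185,248),(185,378)],.018)
print('dish right edge a',a((119,245),.018),a((20,343),.018),a((20,160),.018))
print('dishroll raw scene ctr',p2w(A,343/1.25,271/1.25,.015))
print('tape base face b',rep('',b,[(275,198),(355,182)],0))
print('tape top a',rep('',a,[(265,145),(345,180)],.06), a((300,155),.065))
print('hook',a((237,180),0.005),b((255,193),.005))
print('sand',p2w(A,322/1.25,192/1.25,.03),'roll',p2w(A,257/1.25,245/1.25,.015),'glue base',p2w(A,238/1.25,207/1.25,0))
E
```

```text
red a ctr [ 0.3554 -0.3164] len [0.1217] dir [78.516]
red b ctr [ 0.3617 -0.3158] len [0.1249] dir [74.8962]
blk a ctr [ 0.4306 -0.0158] len [0.1279] dir [100.9514]
blk b ctr [ 0.4322 -0.0144] len [0.1301] dir [97.1777]
off a ctr [0.413  0.1409] len [0.0691 0.0468 0.0726] dir [  76.9844  -11.4095 -103.121 ]
off b ctr [0.4167 0.1386] len [0.0751 0.0465 0.0741] dir [  78.7837  -11.2256 -103.3083]
crate a ctr [ 0.5575 -0.1224] len [0.1171 0.1219 0.1177] dir [ 98.2731   7.2118 -83.5905]
crate b ctr [ 0.5646 -0.1261] len [0.1186 0.1184 0.1233] dir [ 97.6207   6.6488 -82.3049]
tray a ctr [0.5563 0.0737] len [0.1768 0.0795 0.1774] dir [ 87.1199  -3.118  -90.6194]
tray b ctr [0.5661 0.0709] len [0.1829 0.0854 0.1867] dir [ 88.8577  -2.3149 -89.8441]
dish b ctr [ 0.5288 -0.3215] len [0.1389] dir [62.2422]
dish b2 ctr [ 0.5311 -0.3218] len [0.1433] dir [-25.5469]
dish right edge a [ 0.4984 -0.2569] [ 0.592  -0.2885] [ 0.4615 -0.3503]
dishroll raw scene ctr [ 0.5251 -0.3223  0.015 ]
 ctr [ 0.4298 -0.1561] len [0.0691] dir [78.4741]
tape base face b [[ 0.4229 -0.19  ]
 [ 0.4367 -0.1223]]
 ctr [ 0.4113 -0.1538] len [0.0609] dir [84.5857]
tape top a [[ 0.4084 -0.1841]
 [ 0.4142 -0.1235]] [ 0.4099 -0.1581]
hook [ 0.4108 -0.2024] [ 0.4147 -0.2039]
sand [ 0.3545 -0.4576  0.03  ] roll [ 0.5379 -0.5335  0.015 ] glue base [ 0.454  -0.6396  0.    ]
```

```bash
cat >> h.py <<'E'
import json
def plan(x,y,z,yaw,n,start=None):
    """rows from present (or start) pose to target, tool pointing down, n rows"""
    o=env.get_obs()
    p,R=(o['tool_pos'],Ro.from_euler('xyz',o['tool_rot'],degrees=True)) if start is None else (np.array(start[:3]),Ro.from_euler('xyz',[180,0,start[3]],degrees=True))
    T=Ro.from_euler('xyz',[180,0,yaw],degrees=True); w=(R.inv()*T).as_rotvec(degrees=True)/n
    d=(np.array([x,y,z])-p)/n; out=[]
    for i in range(n):
        out.append((np.round(R.inv().apply(d),3).tolist(),np.round(w,1).tolist())); R=R*Ro.from_rotvec(w,degrees=True)
    print('from',p.round(4),'to',(x,y,z,yaw))
    for r in out: print(r)
def st():
    o=env.get_obs(); print(round(o['time_s'],2),o['tool_pos'].round(4),o['tool_rot'].round(2),o['force'].round(1),round(o['grip_width'],4))
E
python3 - <<'E'
from h import *
plan(.358,-.316,.17,-13.3,10)
E
```

```text
from [ 0.2395 -0.6037  0.1926] to (0.358, -0.316, 0.17, -13.3)
([-0.022, -0.022, 0.002], [-0.0, 0.0, -5.5])
([-0.02, -0.024, 0.002], [-0.0, 0.0, -5.5])
([-0.018, -0.026, 0.002], [-0.0, 0.0, -5.5])
([-0.015, -0.027, 0.002], [-0.0, 0.0, -5.5])
([-0.013, -0.028, 0.002], [-0.0, 0.0, -5.5])
([-0.01, -0.03, 0.002], [-0.0, 0.0, -5.5])
([-0.007, -0.03, 0.002], [-0.0, 0.0, -5.5])
([-0.004, -0.031, 0.002], [-0.0, 0.0, -5.5])
([-0.001, -0.031, 0.002], [-0.0, 0.0, -5.5])
([0.002, -0.031, 0.002], [-0.0, 0.0, -5.5])
```

Request:
carry_out(plan=[{"grip": 0,"dp": [-0.022,-0.022,0.002],"rotation": [0,0,-5.5]},{"grip": 0,"dp": [-0.02,-0.024,0.002],"rotation": [0,0,-5.5]},{"grip": 0,"dp": [-0.018,-0.026,0.002],"rotation": [0,0,-5.5]},{"grip": 0,"dp": [-0.015,-0.027,0.002],"rotation": [0,0,-5.5]},{"grip": 0,"dp": [-0.013,-0.028,0.002],"rotation": [0,0,-5.5]},{"grip": 0,"dp": [-0.01,-0.03,0.002],"rotation": [0,0,-5.5]},{"grip": 0,"dp": [-0.007,-0.03,0.002],"rotation": [0,0,-5.5]},{"grip": 0,"dp": [-0.004,-0.031,0.002],"rotation": [0,0,-5.5]}])

```text
time_s: 0.77
tool_pos: [0.3285, -0.3684, 0.1699]
tool_rot: [-180.0, 0.5, -23.2]
force: [0.2, 0.3, 0.2]
grip_width: 0.0872
```

Request:
carry_out(plan=[{"grip": 0,"dp": [0.004,-0.028,0],"rotation": [0,0,-5]},{"grip": 0,"dp": [0.004,-0.028,0],"rotation": [0,0,-5]},{"grip": 0,"dp": [0,0,0],"rotation": [0,0,0]}])

```text
time_s: 1.02
tool_pos: [0.3584, -0.3086, 0.1684]
tool_rot: [-179.7, 0.7, -12.0]
force: [1.0, -0.3, 0.3]
grip_width: 0.0869
```

```bash
python3 - <<'E'
from h import *
st()
c=cam('wrist'); import pickle; pickle.dump(c,open('pics/w1.pkl','wb'))
snap('wrist','w1',k=1.25)
E
```

```text
1.02 [ 0.3584 -0.3086  0.1684] [-179.67    0.66  -11.98] [ 1.  -0.3  0.3] 0.0869
```

View pics/w1.png

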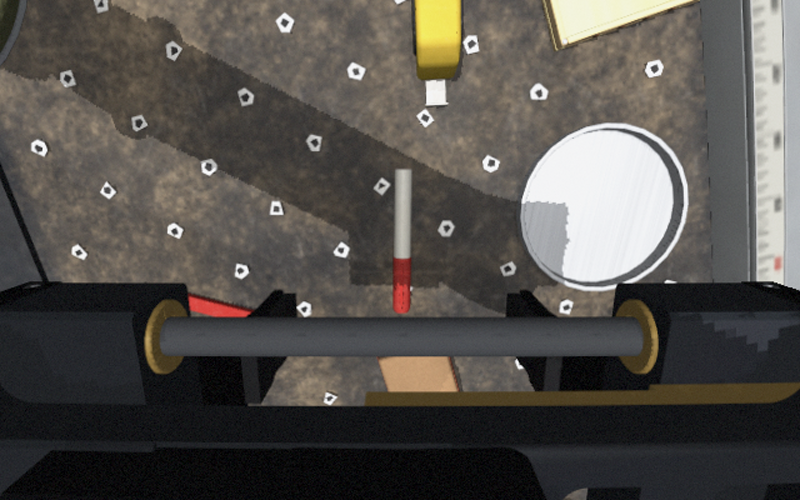

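The wrist view shows the red marker from (402,169) to (401,312), straight along the tool's y. The dish rim runs from x=521 to 688 and y=123 to 290, and the tape measure's near end is at (438,78).

```bash
python3 - <<'E'
from h import *
import pickle; c=pickle.load(open('pics/w1.pkl','rb'))
f=lambda u,v,z:p2w(c,u/1.25,v/1.25,z)[:2]
a,b=f(402,169,.009),f(401.5,312,.009);d=a-b
print('red',(a+b)/2,np.hypot(*d),np.degrees(np.arctan2(d[1],d[0])))
print('dish',(f(521,205,.018)+f(688,205,.018))/2,(f(608,123,.018)+f(603,290,.018))/2)
print('tape end top',f(416,62,.06),f(461,62,.06), 'hook',f(427,105,.004),f(446,105,.004))
m=(a+b)/2; print(); plan(m[0],m[1],.06,-13,3)
E
```

```text
red [ 0.35501898 -0.31813618] 0.12596608182980942 77.83851491147863
dish [ 0.52612734 -0.3189794 ] [ 0.52620618 -0.32349488]
tape end top [ 0.39289729 -0.18806584] [ 0.42243506 -0.19434723] hook [ 0.39869822 -0.21089362] [ 0.41380457 -0.21409772]

from [ 0.357  -0.3113  0.1685] to (np.float64(0.35501898178251057), np.float64(-0.31813617999258387), 0.06, -13)
([0.0, 0.003, 0.036], [-0.1, 0.2, 0.2])
([0.0, 0.002, 0.036], [-0.1, 0.2, 0.2])
([0.0, 0.002, 0.036], [-0.1, 0.2, 0.2])
```

Request:
carry_out(plan=[{"grip": 0.5,"dp": [0,0.003,0.036],"rotation": [-0.1,0.3,0]},{"grip": 0.5,"dp": [0,0.002,0.036],"rotation": [-0.1,0.2,0]},{"grip": 0.5,"dp": [0,0.002,0.036],"rotation": [-0.1,0.2,0]},{"grip": 0.5,"dp": [0,0,0.03],"rotation": [0,0,0]},{"grip": 0.5,"dp": [0,0,0],"rotation": [0,0,0]}])

```text
time_s: 1.48
tool_pos: [0.355, -0.3245, 0.0286]
tool_rot: [179.4, -0.4, -12.7]
force: [-0.8, 1.0, 0.6]
grip_width: 0.0612
```

```bash
python3 - <<'E'
from h import *
st(); plan(.355,-.318,.006,-12.3,3)
E
```

```text
1.48 [ 0.355  -0.3245  0.0286] [179.45  -0.42 -12.69] [-0.8  1.   0.6] 0.0612
from [ 0.355  -0.3245  0.0286] to (0.355, -0.318, 0.006, -12.3)
([-0.001, -0.002, 0.008], [0.2, -0.1, -0.1])
([-0.0, -0.002, 0.008], [0.2, -0.1, -0.1])
([-0.0, -0.002, 0.008], [0.2, -0.1, -0.1])
```

Request:
carry_out(plan=[{"grip": 0.5,"dp": [0,-0.003,0.009],"rotation": [0.2,-0.1,0]},{"grip": 0.5,"dp": [0,-0.002,0.008],"rotation": [0.2,-0.1,0]},{"grip": 0.6,"dp": [0,0,0.005],"rotation": [0,0,0]},{"grip": 1,"dp": [0,0,0],"rotation": [0,0,0]},{"grip": 1,"dp": [0,0,0],"rotation": [0,0,0]},{"grip": 1,"dp": [0,0,0],"rotation": [0,0,0]}], force=12)

```text
time_s: 1.98
tool_pos: [0.3572, -0.324, 0.0088]
tool_rot: [179.7, -0.4, -13.0]
force: [-0.3, 1.7, 1.1]
grip_width: 0.0247
```

Request:
carry_out(plan=[{"grip": 1,"dp": [0,0,0],"rotation": [0,0,0]},{"grip": 1,"dp": [0,0,0],"rotation": [0,0,0]},{"grip": 1,"dp": [0,0,0],"rotation": [0,0,0]}])

```text
time_s: 2.23
tool_pos: [0.3589, -0.3255, 0.0113]
tool_rot: [179.6, -0.6, -13.0]
force: [-0.3, -0.7, -0.1]
grip_width: 0.0057
```

```bash
python3 - <<'E'
from h import *
st(); snap('side','s1',(215,170,110,80),6)
st()
E
```

```text
2.23 [ 0.3589 -0.3255  0.0113] [179.55  -0.63 -13.01] [-0.3 -0.7 -0.1] 0.0057
2.28 [ 0.3589 -0.3255  0.0113] [179.55  -0.64 -13.01] [0.8 0.4 0.3] 0.0032
```

View pics/s1.png

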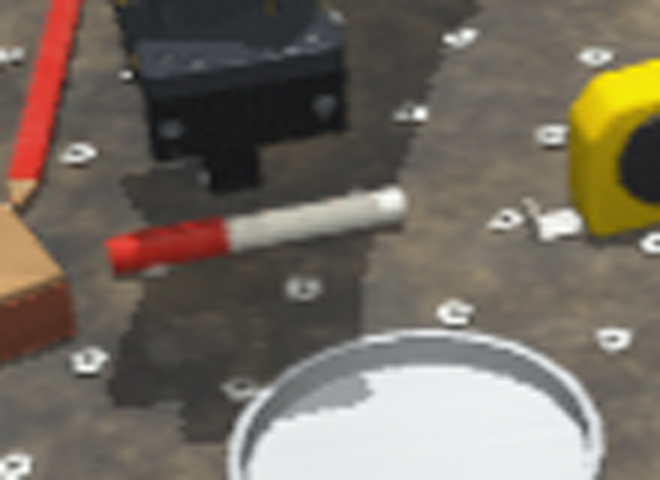

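```bash
python3 - <<'E'
from h import *
B=cam('side'); f=lambda u,v,z:p2w(B,215+u/6,170+v/6,z)[:2]
a,b=f(108,257,.008),f(405,205,.008);d=b-a
print('red now',(a+b)/2,np.hypot(*d),np.degrees(np.arctan2(d[1],d[0])))
p=w2p(B,env.get_obs()['tool_pos']);print('tcp in crop',(p-[215,170])*6)
for z in(0,.01,.02,.03,.04): print(z,f(232,188,z))
st()
E
```

```text
red now [ 0.36024183 -0.31517965] 0.12601821934448312 76.63591933927599
tcp in crop [233.18677835 230.18112107]
0 [ 0.31505887 -0.30906939]
0.01 [ 0.32864225 -0.31362191]
0.02 [ 0.34222564 -0.31817443]
0.03 [ 0.35580902 -0.32272695]
0.04 [ 0.36939241 -0.32727947]
2.28 [ 0.3589 -0.3255  0.0113] [179.55  -0.64 -13.01] [0.8 0.4 0.3] 0.0032
```

```bash
python3 - <<'E'
from h import *
im=cv2.imread('pics/raw_s1.png')[170:240,215:305]
im=cv2.resize(im,(630,490),interpolation=cv2.INTER_CUBIC)
im=np.clip(255*(im/255.)**.5,0,255).astype(np.uint8)
cv2.imwrite('pics/s1b.png',im[:,100:480])
w=env.read_camera('wrist')[:,:,::-1]; cv2.imwrite('pics/raw_w2.png',w)
w=cv2.resize(w,(640,400))[180:,120:520]; w=np.clip(255*(w/255.)**.5,0,255).astype(np.uint8)
w=cv2.copyMakeBorder(w,0,490-w.shape[0],0,0,cv2.BORDER_CONSTANT)
cv2.imwrite('pics/m1.png',np.hstack([im[:,100:480],w]))
st()
E
```

```text
2.33 [ 0.3588 -0.3254  0.0111] [179.57  -0.61 -13.01] [ 0.2 -0.1  1. ] 0.002
```

View pics/m1.png

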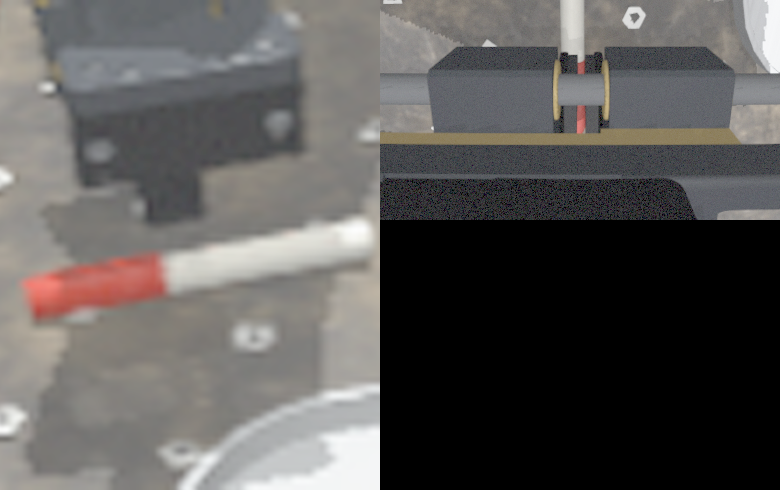

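The side view shows the shut tips hovering about 20 mm above the marker, in line with it in x and y, although the reported z is 0.011. So the tips are visibly higher than the TCP reading suggests. I'll open and go lower in small steps, watching the force.

Request:
carry_out(plan=[{"grip": 0.55,"dp": [-0.001,-0.003,-0.002],"rotation": [0.2,-0.3,0]},{"grip": 0.55,"dp": [-0.001,-0.003,-0.001],"rotation": [0.2,-0.3,0]},{"grip": 0.55,"dp": [0,0,0],"rotation": [0,0,0]},{"grip": 0.55,"dp": [0,0,0],"rotation": [0,0,0]},{"grip": 0.55,"dp": [0,0,0.004],"rotation": [0,0,0]},{"grip": 0.55,"dp": [0,0,0.004],"rotation": [0,0,0]},{"grip": 0.55,"dp": [0,0,0.003],"rotation": [0,0,0]}])

```text
time_s: 2.92
tool_pos: [0.3587, -0.3186, 0.0033]
tool_rot: [180.0, -0.0, -13.0]
force: [-0.9, 0.6, -0.2]
grip_width: 0.0365
```

Request:
carry_out(plan=[{"grip": 0.55,"dp": [0,0,0.003],"rotation": [0,0,0]},{"grip": 0.55,"dp": [0,0,0.003],"rotation": [0,0,0]}])

```text
time_s: 3.08
tool_pos: [0.3583, -0.3184, -0.0039]
tool_rot: [180.0, 0.0, -13.0]
force: [-0.7, 1.2, -0.0]
grip_width: 0.039
```

```bash
python3 - <<'E'
from h import *
st(); snap('side','s2')
B=cam('side');im=cv2.imread('pics/raw_s2.png')[170:240,215:305]
im=cv2.resize(im,(630,490),interpolation=cv2.INTER_CUBIC)
cv2.imwrite('pics/s2b.png',np.clip(255*(im/255.)**.5,0,255).astype(np.uint8))
E
```

```text
3.08 [ 0.3583 -0.3184 -0.0039] [ 1.7998e+02  2.0000e-02 -1.3000e+01] [-0.7  1.2 -0. ] 0.039
```

View pics/s2b.png

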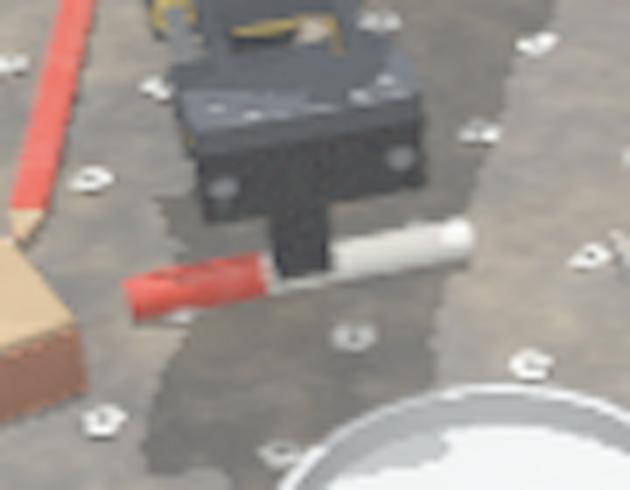

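```bash
python3 - <<'E'
from h import *
B=cam('side')
for z in(.005,.01,.015,.02,.025): print(z,p2w(B,215+302/7,170+277/7,z))
E
```

```text
0.005 [ 0.36090314 -0.31534808  0.005     ]
0.01 [ 0.36741768 -0.31759593  0.01      ]
0.015 [ 0.37393221 -0.31984379  0.015     ]
0.02 [ 0.38044675 -0.32209164  0.02      ]
0.025 [ 0.38696129 -0.3243395   0.025     ]
```

Request:
carry_out(plan=[{"grip": 0.55,"dp": [-0.001,0,0.004],"rotation": [0,0,0]},{"grip": 0.55,"dp": [-0.001,0,0.003],"rotation": [0,0,0]},{"grip": 0.55,"dp": [0,0,0.002],"rotation": [0,0,0]}])

```text
time_s: 3.38
tool_pos: [0.3556, -0.3174, -0.0145]
tool_rot: [-180.0, 0.1, -13.0]
force: [-0.1, 0.7, -0.6]
grip_width: 0.0393
```

Request:
carry_out(plan=[{"grip": 0.55,"dp": [0,0,0.002],"rotation": [0,0,0]},{"grip": 0.55,"dp": [0,0,0.001],"rotation": [0,0,0]}])

```text
time_s: 3.55
tool_pos: [0.3552, -0.3172, -0.0183]
tool_rot: [-179.9, 0.1, -13.0]
force: [0.0, -0.6, -0.4]
grip_width: 0.0394
```

Request:
carry_out(plan=[{"grip": 1,"dp": [0,0,-0.001],"rotation": [0,0,0]},{"grip": 1,"dp": [0,0,0],"rotation": [0,0,0]},{"grip": 1,"dp": [0,0,0],"rotation": [0,0,0]},{"grip": 1,"dp": [0,0,0],"rotation": [0,0,0]},{"grip": 1,"dp": [0,0,0],"rotation": [0,0,0]},{"grip": 1,"dp": [0,0,0],"rotation": [0,0,0]}], force=12)

```text
time_s: 4.05
tool_pos: [0.3556, -0.3175, -0.0169]
tool_rot: [-180.0, 0.1, -13.0]
force: [0.5, -0.6, -1.0]
grip_width: 0.0158
```

```bash
python3 - <<'E'
from h import *
st(); plan(.355,-.317,.1,-13,3); plan(.572,.073,.1,-2,12,start=(.355,-.317,.1,-13))
E
```

```text
4.05 [ 0.3556 -0.3175 -0.0169] [-1.7997e+02  9.0000e-02 -1.3010e+01] [ 0.5 -0.6 -1. ] 0.0158
from [ 0.3556 -0.3175 -0.0169] to (0.355, -0.317, 0.1, -13)
([-0.0, -0.0, -0.039], [-0.0, 0.0, -0.0])
([-0.0, -0.0, -0.039], [-0.0, 0.0, -0.0])
([-0.0, -0.0, -0.039], [-0.0, 0.0, -0.0])
from [ 0.355 -0.317  0.1  ] to (0.572, 0.073, 0.1, -2)
([0.01, -0.036, -0.0], [0.0, 0.0, -0.9])
([0.011, -0.036, -0.0], [0.0, 0.0, -0.9])
([0.011, -0.035, -0.0], [0.0, 0.0, -0.9])
([0.012, -0.035, -0.0], [0.0, 0.0, -0.9])
([0.013, -0.035, -0.0], [0.0, 0.0, -0.9])
([0.013, -0.035, -0.0], [0.0, 0.0, -0.9])
([0.014, -0.035, -0.0], [0.0, 0.0, -0.9])
([0.014, -0.034, -0.0], [0.0, 0.0, -0.9])
([0.015, -0.034, -0.0], [0.0, 0.0, -0.9])
([0.015, -0.034, -0.0], [0.0, 0.0, -0.9])
([0.016, -0.034, -0.0], [0.0, 0.0, -0.9])
([0.016, -0.033, -0.0], [0.0, 0.0, -0.9])
```

Marker gripped at 15.8 mm opening. I'll lift and carry it towards the tray, stopping short to look.

Request:
carry_out(plan=[{"grip": 1,"dp": [0,0,-0.038],"rotation": [0,0,0]},{"grip": 1,"dp": [0,0,-0.039],"rotation": [0,0,0]},{"grip": 1,"dp": [0,0,-0.039],"rotation": [0,0,0]},{"grip": 1,"dp": [0.01,-0.036,-0.005],"rotation": [0,0,-1]},{"grip": 1,"dp": [0.011,-0.036,0],"rotation": [0,0,-1]},{"grip": 1,"dp": [0.011,-0.036,0],"rotation": [0,0,-1]},{"grip": 1,"dp": [0.012,-0.036,0],"rotation": [0,0,-1]},{"grip": 1,"dp": [0.013,-0.036,0],"rotation": [0,0,-1]}])

```text
time_s: 4.72
tool_pos: [0.4459, -0.1556, 0.1111]
tool_rot: [179.9, -0.0, -9.0]
force: [0.6, 0.5, -0.7]
grip_width: 0.0152
```

Request:
carry_out(plan=[{"grip": 1,"dp": [0.015,-0.034,0],"rotation": [0,0,-1]},{"grip": 1,"dp": [0.016,-0.034,0],"rotation": [0,0,-1]},{"grip": 1,"dp": [0.016,-0.034,0],"rotation": [0,0,-1]},{"grip": 1,"dp": [0.016,-0.034,0],"rotation": [0,0,-1]},{"grip": 1,"dp": [0,0,0],"rotation": [0,0,-1]}])

```text
time_s: 5.13
tool_pos: [0.5319, -0.0136, 0.1134]
tool_rot: [-180.0, -0.4, -3.3]
force: [-0.3, 1.6, 0.7]
grip_width: 0.0156
```

```bash
python3 - <<'E'
from h import *
st()
c=cam('wrist'); import pickle; pickle.dump(c,open('pics/w3.pkl','wb'))
snap('wrist','w3',k=1.25); st()
E
```

```text
5.13 [ 0.5319 -0.0136  0.1134] [-179.96   -0.44   -3.26] [-0.3  1.6  0.7] 0.0156
5.18 [ 0.5304 -0.017   0.113 ] [179.89  -0.32  -3.31] [ 1.2  0.1 -0.7] 0.0154
```

View pics/w3.png

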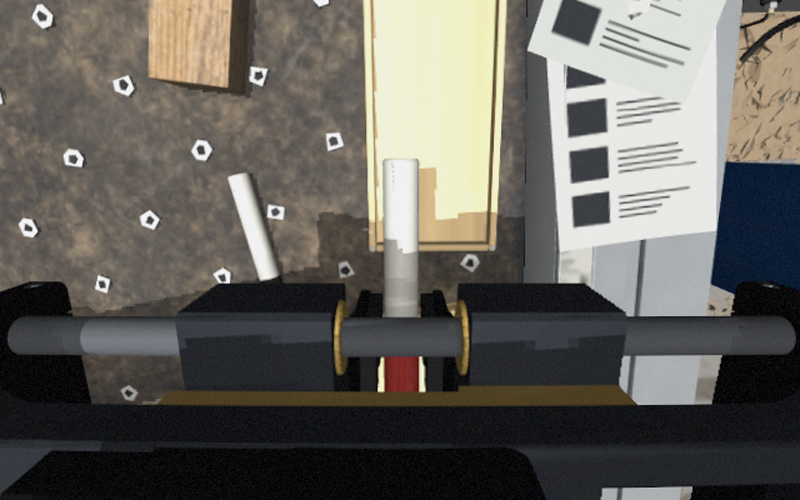

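The red marker is held straight, with its end at (400,160). The tray's near outer corners are at (370,249) and (496,249), and its sides reach (363,0) and (506,0). The black marker's tail is at (240,177), and the offcut's near edge runs from (149,77) to (233,91).

```bash
python3 - <<'E'
from h import *
import pickle; c=pickle.load(open('pics/w3.pkl','rb'))
f=lambda u,v,z:p2w(c,u/1.25,v/1.25,z)[:2]
a,b,cc,d=f(370,247,.018),f(496,247,.018),f(363,0,.018),f(506,0,.018)
print('tray',a,b,cc,d, 'near mid',(a+b)/2,'ctr',(a+b)/2+.09*((cc+d-a-b)/np.linalg.norm(cc+d-a-b)),np.degrees(np.arctan2(*(cc+d-a-b)[::-1])))
g,h=f(240,177,.009),f(268,278,.009);print('black tail',g,np.degrees(np.arctan2(*(g-h)[::-1])), 'ctr',h+(g-h)/np.linalg.norm(g-h)*(np.linalg.norm(g-h)-.064))
print('offcut near edge',f(149,77,.03),f(233,91,.03))
print('held end',f(400,160,.13+.008))
E
```

```text
tray [ 0.51047925 -0.01207308] [ 0.59967022 -0.01730862] [0.51772    0.14542871] [0.60692689 0.1407786 ] near mid [ 0.55507474 -0.01469085] ctr [0.55920477 0.07521434] 87.36981680404796
black tail [0.42233882 0.04156126] 97.56482777810218 ctr [ 0.43076428 -0.02188172]
offcut near edge [0.38208838 0.10675519] [0.43345438 0.09505807]
held end [0.53457922 0.04825579]
```

```bash
python3 - <<'E'
from h import *
plan(.572,.074,.06,-2.6,4)
E
```

```text
from [ 0.5304 -0.017   0.113 ] to (0.572, 0.074, 0.06, -2.6)
([0.009, -0.023, 0.013], [0.0, -0.1, -0.2])
([0.009, -0.023, 0.013], [0.0, -0.1, -0.2])
([0.009, -0.023, 0.013], [0.0, -0.1, -0.2])
([0.009, -0.023, 0.013], [0.0, -0.1, -0.2])
```

Request:
carry_out(plan=[{"grip": 1,"dp": [0.009,-0.025,0.013],"rotation": [0,-0.1,0]},{"grip": 1,"dp": [0.009,-0.025,0.013],"rotation": [0,-0.1,0]},{"grip": 1,"dp": [0.009,-0.023,0.013],"rotation": [0,-0.1,0]},{"grip": 1,"dp": [0.009,-0.021,0.012],"rotation": [0,0,0]},{"grip": 1,"dp": [0.001,0,0],"rotation": [0,0,0]},{"grip": 1,"dp": [0,0,0],"rotation": [0,0,0]}])

```text
time_s: 5.68
tool_pos: [0.5742, 0.0695, 0.059]
tool_rot: [179.5, 0.0, -3.9]
force: [0.1, -0.8, 0.1]
grip_width: 0.0156
```

```bash
python3 - <<'E'
from h import *
plan(.572,.074,-.005,-2.6,4)
E
```

```text
from [0.5742 0.0695 0.059 ] to (0.572, 0.074, -0.005, -2.6)
([-0.001, -0.001, 0.016], [0.1, 0.0, -0.3])
([-0.001, -0.001, 0.016], [0.1, 0.0, -0.3])
([-0.001, -0.001, 0.016], [0.1, 0.0, -0.3])
([-0.001, -0.001, 0.016], [0.1, 0.0, -0.3])
```

Request:
carry_out(plan=[{"grip": 1,"dp": [-0.001,-0.001,0.016],"rotation": [0.2,0,-0.4]},{"grip": 1,"dp": [-0.001,-0.001,0.016],"rotation": [0.1,0,-0.4]},{"grip": 1,"dp": [-0.001,-0.001,0.016],"rotation": [0.1,0,-0.4]},{"grip": 1,"dp": [0,-0.001,0.012],"rotation": [0.1,0,-0.2]},{"grip": 1,"dp": [0,0,0.003],"rotation": [0,0,0]},{"grip": 1,"dp": [0,0,0],"rotation": [0,0,0]}])

```text
time_s: 6.18
tool_pos: [0.5717, 0.0625, -0.0042]
tool_rot: [179.7, -0.1, -3.0]
force: [1.1, -0.1, -0.6]
grip_width: 0.0154
```

Request:
carry_out(plan=[{"grip": 1,"dp": [0,-0.005,0],"rotation": [0.1,0,0]},{"grip": 1,"dp": [0,-0.005,0.002],"rotation": [0.1,0,0]},{"grip": 1,"dp": [0,0,0.003],"rotation": [0,0,0]},{"grip": 1,"dp": [0,0,0.002],"rotation": [0,0,0]}])

```text
time_s: 6.52
tool_pos: [0.5746, 0.0715, -0.0086]
tool_rot: [179.8, -0.4, -3.2]
force: [0.6, 0.1, 0.5]
grip_width: 0.0155
```

Request:
carry_out(plan=[{"grip": 1,"dp": [-0.003,0,0.002],"rotation": [0,0.3,-0.2]},{"grip": 1,"dp": [-0.001,0,0.001],"rotation": [0,0,0]},{"grip": 1,"dp": [0,0,0],"rotation": [0,0,0]}])

```text
time_s: 6.77
tool_pos: [0.5707, 0.0726, -0.0115]
tool_rot: [179.8, -0.8, -2.9]
force: [-0.2, -0.5, 0.2]
grip_width: 0.0151
```

Request:
carry_out(plan=[{"grip": 0.74,"dp": [0,0,0],"rotation": [0,0,0]},{"grip": 0.74,"dp": [0,0,0],"rotation": [0,0,0]},{"grip": 0.74,"dp": [0,0,0],"rotation": [0,0,0]}])

```text
time_s: 7.02
tool_pos: [0.5706, 0.0726, -0.0113]
tool_rot: [179.8, -0.8, -2.9]
force: [0.2, -0.2, -0.5]
grip_width: 0.0215
```

Request:
carry_out(plan=[{"grip": 0.74,"dp": [0,0,-0.02],"rotation": [0,0.3,0]},{"grip": 0.74,"dp": [0,0,-0.025],"rotation": [0,0.3,0]},{"grip": 1,"dp": [-0.015,0,-0.01],"rotation": [0,0.2,0]},{"grip": 1,"dp": [-0.015,0,0],"rotation": [0,0,0]},{"grip": 1,"dp": [0,0,0],"rotation": [0,0,0]},{"grip": 1,"dp": [0,0,0],"rotation": [0,0,0]}])

```text
time_s: 7.52
tool_pos: [0.5398, 0.0742, 0.0454]
tool_rot: [179.9, -1.6, -2.9]
force: [-0.5, -0.2, 1.3]
grip_width: 0.005
```

```bash
python3 - <<'E'
from h import *
st(); plan(.541,.075,.012,-2.6,3)
c=cam('wrist'); import pickle; pickle.dump(c,open('pics/w4.pkl','wb'))
snap('wrist','w4',k=1.25); st()
E
```

```text
7.52 [0.5398 0.0742 0.0454] [179.86  -1.64  -2.95] [-0.5 -0.2  1.3] 0.005
from [0.5398 0.0742 0.0454] to (0.541, 0.075, 0.012, -2.6)
([0.0, -0.0, 0.011], [0.0, -0.5, -0.1])
([0.0, -0.0, 0.011], [0.0, -0.5, -0.1])
([0.0, -0.0, 0.011], [0.0, -0.5, -0.1])
7.57 [0.5396 0.0743 0.0452] [179.86  -1.59  -2.94] [ 0.7 -0.3  0.4] 0.0031
```

View pics/w4.png

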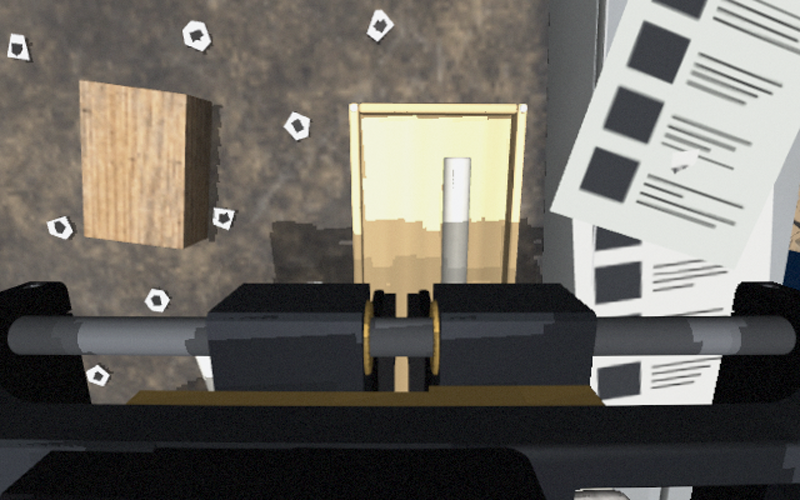

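The red marker lies in the tray with its end at (457,157); the tray's far corners are at (350,104) and (527,104). The offcut's top corners are (80,80), (186,94), (183,248) and (84,235). Next I'll lower the shut fingers and push the marker aside.

Request:
carry_out(plan=[{"grip": 1,"dp": [0,0,0.011],"rotation": [0,-0.5,0]},{"grip": 1,"dp": [0,0,0.011],"rotation": [0,-0.5,0]},{"grip": 1,"dp": [0,0,0.011],"rotation": [0,-0.5,0]},{"grip": 1,"dp": [0,0,0],"rotation": [0,0,0]}])

```text
time_s: 7.9
tool_pos: [0.5418, 0.0735, 0.0078]
tool_rot: [179.9, 0.1, -3.0]
force: [0.0, 0.7, -0.3]
grip_width: 0.0006
```

```bash
python3 - <<'E'
from h import *
st()
import pickle; c=pickle.load(open('pics/w4.pkl','rb'))
f=lambda u,v,z:p2w(c,u/1.25,v/1.25,z)[:2]
print('tray far',f(350,104,.018),f(527,104,.018),'red end',f(457,157,.013))
P=np.array([f(80,80,.03),f(186,94,.03),f(183,248,.03),f(84,235,.03)]);print('offcut',P,P.mean(0),np.linalg.norm(np.diff(P,axis=0),axis=1))
E
```

```text
7.9 [0.5418 0.0735 0.0078] [ 1.7989e+02  7.0000e-02 -3.0300e+00] [ 0.   0.7 -0.3] 0.0006
tray far [0.5195572  0.16374627] [0.60839721 0.15957505] red end [0.57319119 0.13513346]
offcut [[0.39642284 0.18014677]
 [0.44466436 0.17099997]
 [0.43062272 0.09809973]
 [0.38184169 0.10770404]] [0.41338791 0.13923763] [0.049101   0.07424023 0.04971752]
```

Request:
carry_out(plan=[{"grip": 1,"dp": [0,0,0.009],"rotation": [0,0,0]},{"grip": 1,"dp": [0,0,0.008],"rotation": [0,0,0]},{"grip": 1,"dp": [0,0,0],"rotation": [0,0,0]},{"grip": 1,"dp": [0.006,0,0],"rotation": [0,0,0]},{"grip": 1,"dp": [0.006,0,0],"rotation": [0,0,0]},{"grip": 1,"dp": [0.005,0,0],"rotation": [0,0,0]}])

```text
time_s: 8.4
tool_pos: [0.5574, 0.073, -0.0148]
tool_rot: [179.9, 0.5, -3.0]
force: [-0.5, 0.2, 0.2]
grip_width: 0.0006
```

Request:
carry_out(plan=[{"grip": 1,"dp": [0.003,0,-0.003],"rotation": [0,0.2,0]},{"grip": 1,"dp": [0.002,0,0],"rotation": [0,0.2,0]},{"grip": 1,"dp": [0,0,0],"rotation": [0,0,0]}])

```text
time_s: 8.65
tool_pos: [0.5659, 0.0728, -0.0103]
tool_rot: [180.0, -0.1, -3.0]
force: [-0.2, -0.9, -0.0]
grip_width: 0.0006
```

```bash
python3 - <<'E'
from h import *
st(); plan(.431,-.018,.08,8,5,start=(.563,.073,.09,-3))
E
```

```text
8.65 [ 0.5659  0.0728 -0.0103] [ 1.7999e+02 -1.5000e-01 -3.0300e+00] [-0.2 -0.9 -0. ] 0.0006
from [0.563 0.073 0.09 ] to (0.431, -0.018, 0.08, 8)
([-0.025, 0.02, 0.002], [0.0, 0.0, -2.2])
([-0.026, 0.019, 0.002], [0.0, 0.0, -2.2])
([-0.027, 0.018, 0.002], [0.0, 0.0, -2.2])
([-0.027, 0.017, 0.002], [0.0, 0.0, -2.2])
([-0.028, 0.015, 0.002], [0.0, 0.0, -2.2])
```

Request:
carry_out(plan=[{"grip": 1,"dp": [0,0,-0.035],"rotation": [0,0,0]},{"grip": 1,"dp": [0,0,-0.035],"rotation": [0,0,0]},{"grip": 0.5,"dp": [-0.025,0.02,-0.02],"rotation": [0,0,-2.2]},{"grip": 0.5,"dp": [-0.026,0.019,0],"rotation": [0,0,-2.2]},{"grip": 0.5,"dp": [-0.027,0.018,0],"rotation": [0,0,-2.2]},{"grip": 0.5,"dp": [-0.028,0.017,0],"rotation": [0,0,-2.2]},{"grip": 0.5,"dp": [-0.028,0.015,0],"rotation": [0,0,-2.2]},{"grip": 0.5,"dp": [0,0,0],"rotation": [0,0,0]}])

```text
time_s: 9.32
tool_pos: [0.4308, -0.0206, 0.0843]
tool_rot: [179.9, -0.4, 8.9]
force: [-1.0, -0.5, -0.9]
grip_width: 0.0326
```

```bash
python3 - <<'E'
from h import *
st(); plan(.431,-.018,.012,8,3)
c=cam('wrist'); import pickle; pickle.dump(c,open('pics/w5.pkl','wb'))
snap('wrist','w5',k=1.25); st()
E
```

```text
9.32 [ 0.4308 -0.0206  0.0843] [179.93  -0.37   8.86] [-1.  -0.5 -0.9] 0.0326
from [ 0.4308 -0.0206  0.0843] to (0.431, -0.018, 0.012, 8)
([0.0, -0.001, 0.024], [0.0, -0.1, 0.3])
([0.0, -0.001, 0.024], [0.0, -0.1, 0.3])
([0.0, -0.001, 0.024], [0.0, -0.1, 0.3])
9.37 [ 0.4335 -0.019   0.085 ] [179.97  -0.57   8.81] [ 0.6 -0.2 -0.2] 0.0364
```

View pics/w5.png

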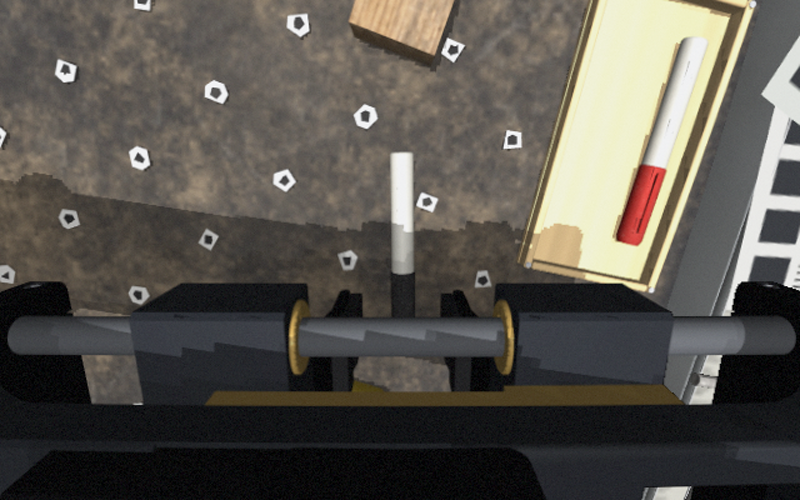

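The black marker lies straight along the tool's y, midway between the fingers, with its tail at (402,153). The red marker is flat along the tray's far wall, from (690,38) to (632,240). Descending.

Request:
carry_out(plan=[{"grip": 0.5,"dp": [-0.001,0,0.03],"rotation": [0,-0.2,0]},{"grip": 0.5,"dp": [-0.001,0,0.03],"rotation": [0,-0.2,0]},{"grip": 0.5,"dp": [0,0,0.02],"rotation": [0,0,0]},{"grip": 0.5,"dp": [0,0,0.008],"rotation": [0,0,0]},{"grip": 0.5,"dp": [0,0,0],"rotation": [0,0,0]}])

```text
time_s: 9.78
tool_pos: [0.4399, -0.0183, -0.0015]
tool_rot: [179.7, -0.9, 8.7]
force: [-0.7, 0.5, 0.9]
grip_width: 0.0433
```

```bash
python3 - <<'E'
from h import *
import pickle; c=pickle.load(open('pics/w5.pkl','rb'))
f=lambda u,v,z:p2w(c,u/1.25,v/1.25,z)[:2]
a,b=f(402,153,.009),f(402,273,.009);d=(a-b)/np.linalg.norm(a-b);print(a,a-.064*d,np.degrees(np.arctan2(d[1],d[0])))
a,b=f(692,38,.013),f(632,240,.013);print('red',a,b,(a+b)/2)
plan(*(f(402,153,.009)-.064*d),-.016,8,3)
E
```

```text
[0.42158106 0.04351121] [ 0.43145355 -0.01972275] 98.8737450008563
red [0.58031086 0.13602578] [0.57843302 0.01255543] [0.57937194 0.0742906 ]
from [ 0.4399 -0.0183 -0.0015] to (np.float64(0.43145354865786567), np.float64(-0.01972275418573203), -0.016, 8)
([-0.003, 0.0, 0.005], [0.1, -0.3, 0.2])
([-0.003, 0.0, 0.005], [0.1, -0.3, 0.2])
([-0.003, 0.0, 0.005], [0.1, -0.3, 0.2])
```

Request:
carry_out(plan=[{"grip": 0.5,"dp": [-0.005,0,0],"rotation": [0.2,-0.4,0]},{"grip": 0.5,"dp": [-0.004,0,0],"rotation": [0.1,-0.4,0]},{"grip": 0.5,"dp": [0,0,0],"rotation": [0,0,0]},{"grip": 0.5,"dp": [0,0,0.005],"rotation": [0,0,0]}])

```text
time_s: 10.12
tool_pos: [0.4343, -0.0181, -0.0033]
tool_rot: [180.0, -0.4, 8.8]
force: [0.5, -0.4, 0.6]
grip_width: 0.0436
```

Request:
carry_out(plan=[{"grip": 0.5,"dp": [-0.003,0,0.005],"rotation": [0,-0.3,0]},{"grip": 0.5,"dp": [-0.002,0,0.005],"rotation": [0,-0.2,0]},{"grip": 0.5,"dp": [-0.001,0,0.003],"rotation": [0,0,0]},{"grip": 0.5,"dp": [0,0,0],"rotation": [0,0,0]}])

```text
time_s: 10.45
tool_pos: [0.4291, -0.0198, -0.0166]
tool_rot: [179.9, 0.0, 8.8]
force: [0.4, 0.3, 0.0]
grip_width: 0.0432
```

Request:
carry_out(plan=[{"grip": 1,"dp": [0,0,0],"rotation": [0,0,0]},{"grip": 1,"dp": [0,0,0],"rotation": [0,0,0]},{"grip": 1,"dp": [0,0,0],"rotation": [0,0,0]},{"grip": 1,"dp": [0,0,0],"rotation": [0,0,0]},{"grip": 1,"dp": [0,0,0],"rotation": [0,0,0]},{"grip": 1,"dp": [0,0,0],"rotation": [0,0,0]},{"grip": 1,"dp": [0,0,0],"rotation": [0,0,0]}], force=12)

```text
time_s: 11.03
tool_pos: [0.4291, -0.0197, -0.0166]
tool_rot: [179.9, 0.0, 8.8]
force: [-0.2, -0.2, -0.4]
grip_width: 0.0163
```

```bash
python3 - <<'E'
from h import *
st(); o=env.get_obs()['tool_pos']; plan(.542,.074,.06,-2.8,5,start=(.431,-.02,.06,8.8))
E
```

```text
11.03 [ 0.4291 -0.0197 -0.0166] [1.7987e+02 3.0000e-02 8.7900e+00] [-0.2 -0.2 -0.4] 0.0163
from [ 0.431 -0.02   0.06 ] to (0.542, 0.074, 0.06, -2.8)
([0.025, -0.015, -0.0], [0.0, -0.0, 2.3])
([0.024, -0.016, -0.0], [0.0, -0.0, 2.3])
([0.024, -0.017, -0.0], [0.0, -0.0, 2.3])
([0.023, -0.018, -0.0], [0.0, -0.0, 2.3])
([0.022, -0.019, -0.0], [0.0, -0.0, 2.3])
```

Gripped at 16.3 mm. Carrying it to the tray's near side.

Request:
carry_out(plan=[{"grip": 1,"dp": [0,0,-0.03],"rotation": [0,0,0]},{"grip": 1,"dp": [0,0,-0.035],"rotation": [0,0,0]},{"grip": 1,"dp": [0.025,-0.015,-0.02],"rotation": [0,0,2.3]},{"grip": 1,"dp": [0.024,-0.016,0],"rotation": [0,0,2.3]},{"grip": 1,"dp": [0.024,-0.017,0],"rotation": [0,0,2.3]},{"grip": 1,"dp": [0.023,-0.018,0],"rotation": [0,0,2.3]},{"grip": 1,"dp": [0.022,-0.019,0],"rotation": [0,0,2.3]},{"grip": 1,"dp": [0,0,0],"rotation": [0,0,0]}])

```text
time_s: 11.7
tool_pos: [0.5448, 0.074, 0.072]
tool_rot: [179.8, -0.1, -3.8]
force: [-0.4, 0.3, -0.0]
grip_width: 0.0163
```

```bash
python3 - <<'E'
from h import *
st(); plan(.545,.074,.012,-2.8,3)
E
```

```text
11.7 [0.5448 0.074  0.072 ] [ 1.7975e+02 -8.0000e-02 -3.8100e+00] [-0.4  0.3 -0. ] 0.0163
from [0.5448 0.074  0.072 ] to (0.545, 0.074, 0.012, -2.8)
([0.0, -0.0, 0.02], [0.1, -0.0, -0.3])
([0.0, -0.0, 0.02], [0.1, -0.0, -0.3])
([0.0, -0.0, 0.02], [0.1, -0.0, -0.3])
```

Request:
carry_out(plan=[{"grip": 1,"dp": [0,0,0.02],"rotation": [0.1,0,-0.4]},{"grip": 1,"dp": [0,0,0.02],"rotation": [0.1,0,-0.4]},{"grip": 1,"dp": [0,0,0.018],"rotation": [0.1,0,-0.3]},{"grip": 1,"dp": [0,0,0],"rotation": [0,0,0]},{"grip": 1,"dp": [0,0,0],"rotation": [0,0,0]}])

```text
time_s: 12.12
tool_pos: [0.5459, 0.0761, 0.0124]
tool_rot: [-179.8, -0.1, -2.4]
force: [-0.2, 0.2, 1.4]
grip_width: 0.0164
```

Request:
carry_out(plan=[{"grip": 1,"dp": [0,0,0.008],"rotation": [-0.1,0,0]},{"grip": 1,"dp": [0,0,0.008],"rotation": [-0.1,0,0]},{"grip": 1,"dp": [0,0,0.003],"rotation": [0,0,0]},{"grip": 1,"dp": [0,0,0],"rotation": [0,0,0]}])

```text
time_s: 12.45
tool_pos: [0.5471, 0.0749, -0.0056]
tool_rot: [179.9, -0.3, -2.5]
force: [-0.5, -0.3, -0.5]
grip_width: 0.0163
```

Request:
carry_out(plan=[{"grip": 1,"dp": [-0.002,0,0.003],"rotation": [0,-0.2,0]},{"grip": 1,"dp": [-0.001,0,0.002],"rotation": [0,0,0]},{"grip": 1,"dp": [0,0,0],"rotation": [0,0,0]}])

```text
time_s: 12.7
tool_pos: [0.5446, 0.075, -0.0102]
tool_rot: [179.9, -0.1, -2.5]
force: [-0.4, -0.1, -0.3]
grip_width: 0.0166
```

Request:
carry_out(plan=[{"grip": 0.74,"dp": [0,0,0],"rotation": [0,0,0]},{"grip": 0.74,"dp": [0,0,0],"rotation": [0,0,0]},{"grip": 0.74,"dp": [0,0,0],"rotation": [0,0,0]}])

```text
time_s: 12.95
tool_pos: [0.545, 0.0751, -0.0097]
tool_rot: [179.9, -0.2, -2.5]
force: [0.0, -0.0, 0.4]
grip_width: 0.0217
```

```bash
python3 - <<'E'
from h import *
st(); plan(.4135,.139,.09,-11.4,5,start=(.544,.075,.09,-2.5))
E
```

```text
12.95 [ 0.545   0.0751 -0.0097] [179.89  -0.2   -2.47] [ 0.  -0.   0.4] 0.0217
from [0.544 0.075 0.09 ] to (0.4135, 0.139, 0.09, -11.4)
([-0.027, -0.012, -0.0], [-0.0, -0.0, 1.8])
([-0.027, -0.011, -0.0], [-0.0, -0.0, 1.8])
([-0.027, -0.01, -0.0], [-0.0, -0.0, 1.8])
([-0.028, -0.009, -0.0], [-0.0, -0.0, 1.8])
([-0.028, -0.008, -0.0], [-0.0, -0.0, 1.8])
```

Request:
carry_out(plan=[{"grip": 0.74,"dp": [0,0,-0.02],"rotation": [0,0,0]},{"grip": 0.74,"dp": [0,0,-0.04],"rotation": [0,0,0]},{"grip": 0.5,"dp": [0,0,-0.04],"rotation": [0,0,0]},{"grip": 0,"dp": [-0.027,-0.012,0],"rotation": [0,0,1.8]},{"grip": 0,"dp": [-0.027,-0.011,0],"rotation": [0,0,1.8]},{"grip": 0,"dp": [-0.027,-0.01,0],"rotation": [0,0,1.8]},{"grip": 0,"dp": [-0.028,-0.009,0],"rotation": [0,0,1.8]},{"grip": 0,"dp": [-0.028,-0.008,0],"rotation": [0,0,1.8]}])

```text
time_s: 13.62
tool_pos: [0.416, 0.1404, 0.0958]
tool_rot: [-179.7, -0.4, -12.3]
force: [-0.8, 1.1, 0.3]
grip_width: 0.0548
```

Request:
carry_out(plan=[{"grip": 0,"dp": [0,0,0],"rotation": [0,0,0]}])

```text
time_s: 13.7
tool_pos: [0.4116, 0.1428, 0.0956]
tool_rot: [-179.9, -0.4, -12.1]
force: [0.4, -0.2, 0.0]
grip_width: 0.0612
```

```bash
python3 - <<'E'
from h import *
st(); plan(.4135,.139,.02,-11.4,3)
c=cam('wrist'); import pickle; pickle.dump(c,open('pics/w6.pkl','wb'))
snap('scene','c6',(330,180,130,130),4.5); st()
E
```

```text
13.7 [0.4116 0.1428 0.0956] [-179.92   -0.4   -12.08] [ 0.4 -0.2  0. ] 0.0612
from [0.4116 0.1428 0.0956] to (0.4135, 0.139, 0.02, -11.4)
([0.001, 0.001, 0.025], [-0.0, -0.1, -0.2])
([0.001, 0.001, 0.025], [-0.0, -0.1, -0.2])
([0.001, 0.001, 0.025], [-0.0, -0.1, -0.2])
13.75 [0.4141 0.1414 0.0961] [-179.9    -0.55  -12.1 ] [ 0.3 -1.1  0.9] 0.0656
```

View pics/c6.png

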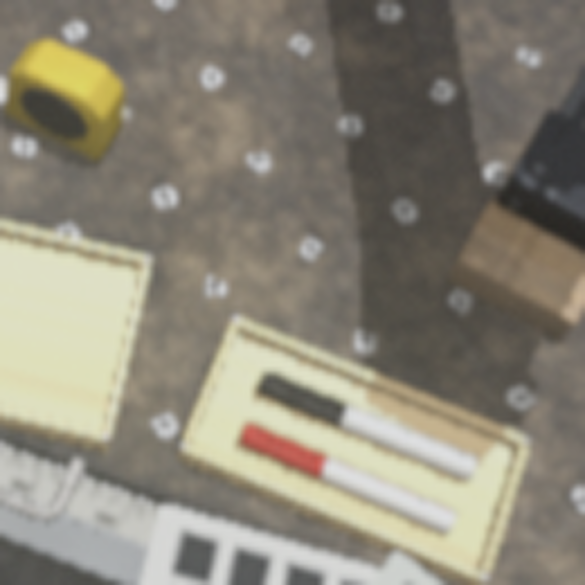

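Both markers lie side by side flat in the tray: black from (258,385) to (485,465), red from (240,435) to (455,520). The gripper is over the offcut at (525,265). Descending onto it.

Request:
carry_out(plan=[{"grip": 0,"dp": [-0.001,0.001,0.015],"rotation": [0,-0.2,-0.2]},{"grip": 0,"dp": [-0.001,0.001,0.015],"rotation": [0,-0.2,-0.2]},{"grip": 0,"dp": [-0.001,0,0.015],"rotation": [0,-0.2,-0.2]},{"grip": 0,"dp": [0,0,0.005],"rotation": [0,0,0]}])

```text
time_s: 14.08
tool_pos: [0.4167, 0.1391, 0.0478]
tool_rot: [-179.9, -0.6, -11.4]
force: [0.4, -0.8, 0.6]
grip_width: 0.0859
```

Request:
carry_out(plan=[{"grip": 0,"dp": [-0.003,0,0.014],"rotation": [0,-0.3,0]},{"grip": 0,"dp": [-0.002,0,0.014],"rotation": [0,-0.3,0]},{"grip": 0,"dp": [-0.002,0,0.014],"rotation": [0,-0.2,0]},{"grip": 0,"dp": [0,0,0.009],"rotation": [0,0,0]},{"grip": 0,"dp": [0,0,0.002],"rotation": [0,0,0]}])

```text
time_s: 14.5
tool_pos: [0.4147, 0.1397, -0.0066]
tool_rot: [-179.7, 0.1, -11.6]
force: [-0.4, 0.5, -0.5]
grip_width: 0.0869
```

Request:
carry_out(plan=[{"grip": 0,"dp": [0,0,0.004],"rotation": [-0.1,0,0]},{"grip": 0.8,"dp": [0,0,0],"rotation": [0,0,0]},{"grip": 0.8,"dp": [0,0,0],"rotation": [0,0,0]},{"grip": 0.8,"dp": [0,0,0],"rotation": [0,0,0]},{"grip": 0.8,"dp": [0,0,0],"rotation": [0,0,0]},{"grip": 0.8,"dp": [0,0,0],"rotation": [0,0,0]},{"grip": 0.8,"dp": [0,0,0],"rotation": [0,0,0]},{"grip": 0.8,"dp": [0,0,0],"rotation": [0,0,0]}], force=25)

```text
time_s: 15.17
tool_pos: [0.4181, 0.1401, -0.0082]
tool_rot: [-179.7, -0.2, -11.6]
force: [0.2, -0.6, -0.1]
grip_width: 0.0494
```

```bash
python3 - <<'E'
from h import *
st(); plan(.561,-.125,.09,7.3,9,start=(.4145,.14,.09,-11.5))
E
```

```text
15.17 [ 0.4181  0.1401 -0.0082] [-1.7974e+02 -1.5000e-01 -1.1610e+01] [ 0.2 -0.6 -0.1] 0.0494
from [0.4145 0.14   0.09  ] to (0.561, -0.125, 0.09, 7.3)
([0.022, 0.026, 0.0], [0.0, 0.0, -2.1])
([0.021, 0.026, 0.0], [0.0, 0.0, -2.1])
([0.02, 0.027, 0.0], [0.0, 0.0, -2.1])
([0.019, 0.028, 0.0], [0.0, 0.0, -2.1])
([0.018, 0.029, 0.0], [0.0, 0.0, -2.1])
([0.017, 0.029, 0.0], [0.0, 0.0, -2.1])
([0.016, 0.03, 0.0], [0.0, 0.0, -2.1])
([0.015, 0.03, 0.0], [0.0, 0.0, -2.1])
([0.014, 0.031, 0.0], [0.0, 0.0, -2.1])
```

Request:
carry_out(plan=[{"grip": 0.8,"dp": [0,0,-0.03],"rotation": [0,0,0]},{"grip": 0.8,"dp": [0,0,-0.035],"rotation": [0,0,0]},{"grip": 0.8,"dp": [0,0,-0.035],"rotation": [0,0,0]},{"grip": 0.8,"dp": [0.022,0.026,0],"rotation": [0,0,-2.1]},{"grip": 0.8,"dp": [0.021,0.026,0],"rotation": [0,0,-2.1]},{"grip": 0.8,"dp": [0.02,0.027,0],"rotation": [0,0,-2.1]},{"grip": 0.8,"dp": [0.019,0.028,0],"rotation": [0,0,-2.1]},{"grip": 0.8,"dp": [0.018,0.029,0],"rotation": [0,0,-2.1]}])

```text
time_s: 15.83
tool_pos: [0.5009, -0.0055, 0.0981]
tool_rot: [180.0, -0.4, 0.4]
force: [-0.5, 0.6, -1.3]
grip_width: 0.0498
```

Request:
carry_out(plan=[{"grip": 0.8,"dp": [0.017,0.029,0],"rotation": [0,0,-2.1]},{"grip": 0.8,"dp": [0.016,0.03,0],"rotation": [0,0,-2.1]},{"grip": 0.8,"dp": [0.015,0.03,0],"rotation": [0,0,-2.1]},{"grip": 0.8,"dp": [0.014,0.031,0],"rotation": [0,0,-2.1]},{"grip": 0.8,"dp": [0,0,0],"rotation": [0,0,0]},{"grip": 0.8,"dp": [0,0,0],"rotation": [0,0,0]}])

```text
time_s: 16.33
tool_pos: [0.5747, -0.1381, 0.0973]
tool_rot: [179.7, -0.4, 8.6]
force: [0.2, 1.2, -0.7]
grip_width: 0.0497
```

```bash
python3 - <<'E'
from h import *
st(); plan(.561,-.124,.025,7.3,4)
E
```

```text
16.33 [ 0.5747 -0.1381  0.0973] [179.74  -0.37   8.58] [ 0.2  1.2 -0.7] 0.0497
from [ 0.5747 -0.1381  0.0973] to (0.561, -0.124, 0.025, 7.3)
([-0.003, -0.004, 0.018], [0.1, -0.1, 0.3])
([-0.003, -0.004, 0.018], [0.1, -0.1, 0.3])
([-0.003, -0.004, 0.018], [0.1, -0.1, 0.3])
([-0.003, -0.004, 0.018], [0.1, -0.1, 0.3])
```

Request:
carry_out(plan=[{"grip": 0.8,"dp": [-0.004,-0.005,0.015],"rotation": [0.1,-0.1,0.3]},{"grip": 0.8,"dp": [-0.004,-0.004,0.018],"rotation": [0.1,-0.1,0.3]},{"grip": 0.8,"dp": [-0.003,-0.004,0.018],"rotation": [0.1,-0.1,0.3]},{"grip": 0.8,"dp": [-0.003,-0.003,0.015],"rotation": [0.1,-0.1,0.3]},{"grip": 0.8,"dp": [0,0,0],"rotation": [0,0,0]},{"grip": 0.8,"dp": [0,0,0],"rotation": [0,0,0]}])

```text
time_s: 16.83
tool_pos: [0.5576, -0.1227, 0.0293]
tool_rot: [-179.9, -0.0, 7.2]
force: [1.6, -0.7, -0.8]
grip_width: 0.0498
```

Request:
carry_out(plan=[{"grip": 0.8,"dp": [0.003,0.001,0.01],"rotation": [0,0,0]},{"grip": 0.8,"dp": [0.001,0,0.01],"rotation": [0,0,0]},{"grip": 0.8,"dp": [0,0,0.006],"rotation": [0,0,0]},{"grip": 0.8,"dp": [0,0,0.002],"rotation": [0,0,0]},{"grip": 0.8,"dp": [0,0,0],"rotation": [0,0,0]}])

```text
time_s: 17.25
tool_pos: [0.5646, -0.1229, 0.0016]
tool_rot: [180.0, -0.3, 7.3]
force: [0.5, -0.7, -1.3]
grip_width: 0.0499
```

Request:
carry_out(plan=[{"grip": 0.8,"dp": [-0.003,0,0.003],"rotation": [0,-0.2,0]},{"grip": 0.8,"dp": [-0.001,0,0.001],"rotation": [0,0,0]},{"grip": 0.8,"dp": [0,0,0],"rotation": [0,0,0]}])

```text
time_s: 17.5
tool_pos: [0.5608, -0.1236, -0.0024]
tool_rot: [180.0, -0.1, 7.3]
force: [0.7, -0.1, -0.6]
grip_width: 0.0498
```

Request:
carry_out(plan=[{"grip": 0.3,"dp": [0,0,0],"rotation": [0,0,0]},{"grip": 0.3,"dp": [0,0,0],"rotation": [0,0,0]},{"grip": 0.3,"dp": [0,0,0],"rotation": [0,0,0]},{"grip": 0.3,"dp": [0,0,0],"rotation": [0,0,0]}])

```text
time_s: 17.83
tool_pos: [0.5616, -0.1242, -0.0012]
tool_rot: [179.9, -0.2, 7.3]
force: [0.4, -0.2, -0.1]
grip_width: 0.0595
```

```bash
python3 - <<'E'
from h import *
st(); plan(.414,-.156,.12,-11,5,start=(.561,-.123,.12,7.3))
E
```

```text
17.83 [ 0.5616 -0.1242 -0.0012] [179.92  -0.19   7.27] [ 0.4 -0.2 -0.1] 0.0595
from [ 0.561 -0.123  0.12 ] to (0.414, -0.156, 0.12, -11)
([-0.03, 0.003, 0.0], [-0.0, -0.0, 3.7])
([-0.03, 0.005, 0.0], [-0.0, -0.0, 3.7])
([-0.029, 0.007, 0.0], [-0.0, -0.0, 3.7])
([-0.029, 0.008, 0.0], [-0.0, -0.0, 3.7])
([-0.028, 0.01, 0.0], [-0.0, -0.0, 3.7])
```

Request:
carry_out(plan=[{"grip": 0.3,"dp": [0,0,-0.03],"rotation": [0,0,0]},{"grip": 0.3,"dp": [0,0,-0.04],"rotation": [0,0,0]},{"grip": 0,"dp": [0,0,-0.04],"rotation": [0,0,0]},{"grip": 0,"dp": [-0.03,0.003,-0.015],"rotation": [0,0,3.7]},{"grip": 0,"dp": [-0.03,0.005,0],"rotation": [0,0,3.7]},{"grip": 0,"dp": [-0.029,0.007,0],"rotation": [0,0,3.7]},{"grip": 0,"dp": [-0.029,0.009,0],"rotation": [0,0,3.7]},{"grip": 0,"dp": [-0.028,0.011,0],"rotation": [0,0,3.7]}])

```text
time_s: 18.5
tool_pos: [0.4167, -0.1556, 0.1305]
tool_rot: [-179.7, -0.6, -11.4]
force: [-0.8, -0.5, -0.3]
grip_width: 0.0853
```

Request:
carry_out(plan=[{"grip": 0,"dp": [0,0,0],"rotation": [0,0,0]},{"grip": 0,"dp": [0,0,0],"rotation": [0,0,0]}])

```text
time_s: 18.67
tool_pos: [0.4112, -0.1584, 0.1309]
tool_rot: [180.0, -0.5, -11.9]
force: [1.3, 0.1, 0.5]
grip_width: 0.0868
```

```bash
python3 - <<'E'
from h import *
st(); plan(.415,-.156,.06,-12,3)
c=cam('wrist'); import pickle; pickle.dump(c,open('pics/w7.pkl','wb'))
snap('wrist','w7',k=1.25); st()
E
```

```text
18.67 [ 0.4112 -0.1584  0.1309] [179.95  -0.54 -11.9 ] [1.3 0.1 0.5] 0.0868
from [ 0.4112 -0.1584  0.1309] to (0.415, -0.156, 0.06, -12)
([0.001, -0.001, 0.024], [0.0, -0.2, 0.0])
([0.001, -0.001, 0.024], [0.0, -0.2, 0.0])
([0.001, -0.001, 0.024], [0.0, -0.2, 0.0])
18.72 [ 0.411  -0.1584  0.1307] [179.96  -0.47 -11.87] [-0.7 -0.6 -0.8] 0.0867
```

View pics/w7.png

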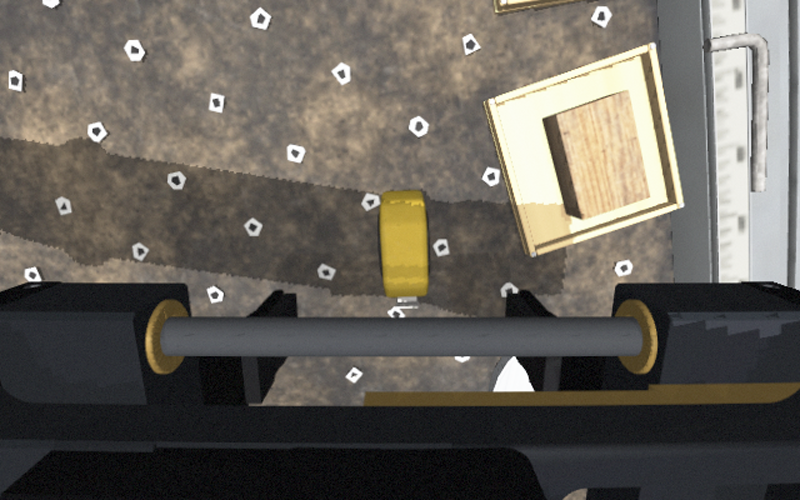

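The offcut lies flat in the crate at (600,155). The tape measure stands upright, running from (403,192) to (405,296), in line with the tool's y.

```bash
python3 - <<'E'
from h import *
import pickle; c=pickle.load(open('pics/w7.pkl','rb'))
f=lambda u,v,z:p2w(c,u/1.25,v/1.25,z)[:2]
print('width',f(381,245,.065),f(428,245,.065),(f(381,245,.065)+f(428,245,.065))/2,'ends',f(403,195,.06),f(405,294,.06))
P=[f(u,v,.03+.005) for u,v in((555,109),(628,91),(651,200),(582,218))];print('offcut',np.mean(P,0))
plan(.414,-.156,.06,-11.9,3)
E
```

```text
width [ 0.400918   -0.14810067] [ 0.43006959 -0.15431203] [ 0.41549379 -0.15120635] ends [ 0.42099751 -0.12063747] [ 0.40884549 -0.18504706]
offcut [ 0.5604644  -0.12544547]
from [ 0.411  -0.1584  0.1307] to (0.414, -0.156, 0.06, -11.9)
([0.001, -0.001, 0.024], [0.0, -0.2, 0.0])
([0.001, -0.001, 0.024], [0.0, -0.2, 0.0])
([0.001, -0.001, 0.024], [0.0, -0.2, 0.0])
```

Request:
carry_out(plan=[{"grip": 0,"dp": [0,-0.002,0.018],"rotation": [0,-0.2,0]},{"grip": 0,"dp": [0,-0.002,0.018],"rotation": [0,-0.2,0]},{"grip": 0,"dp": [0,0,0.015],"rotation": [0,-0.1,0]},{"grip": 0,"dp": [0,0,0],"rotation": [0,0,0]}])

```text
time_s: 19.05
tool_pos: [0.4183, -0.1535, 0.0803]
tool_rot: [180.0, -0.4, -11.5]
force: [-0.8, 0.0, -0.4]
grip_width: 0.0871
```

Request:
carry_out(plan=[{"grip": 0,"dp": [-0.004,0,0.015],"rotation": [0,-0.3,0]},{"grip": 0,"dp": [-0.002,0,0.015],"rotation": [0,-0.2,0]},{"grip": 0,"dp": [-0.001,0,0.015],"rotation": [0,-0.2,0]},{"grip": 0,"dp": [0,0,0.012],"rotation": [0,0,0]},{"grip": 0,"dp": [0,0,0],"rotation": [0,0,0]}])

```text
time_s: 19.47
tool_pos: [0.419, -0.1492, 0.0241]
tool_rot: [-179.8, 0.1, -10.9]
force: [-0.1, 0.8, 1.0]
grip_width: 0.0868
```

Request:
carry_out(plan=[{"grip": 0,"dp": [-0.002,0.003,0.004],"rotation": [-0.1,0,0.5]},{"grip": 0,"dp": [-0.002,0.002,0.003],"rotation": [-0.1,0,0.3]},{"grip": 0,"dp": [0,0,0],"rotation": [0,0,0]},{"grip": 1,"dp": [0,0,0],"rotation": [0,0,0]},{"grip": 1,"dp": [0,0,0],"rotation": [0,0,0]},{"grip": 1,"dp": [0,0,0],"rotation": [0,0,0]}], force=35)

```text
time_s: 19.97
tool_pos: [0.4181, -0.1537, 0.0201]
tool_rot: [-180.0, -0.2, -11.6]
force: [-0.5, -0.3, 0.1]
grip_width: 0.074
```

Request:
carry_out(plan=[{"grip": 1,"dp": [0,0,0],"rotation": [0,0,0]},{"grip": 1,"dp": [0,0,0],"rotation": [0,0,0]},{"grip": 1,"dp": [0,0,0],"rotation": [0,0,0]},{"grip": 1,"dp": [0,0,0],"rotation": [0,0,0]},{"grip": 1,"dp": [0,0,0],"rotation": [0,0,0]},{"grip": 1,"dp": [0,0,0],"rotation": [0,0,0]}])

```text
time_s: 20.47
tool_pos: [0.4188, -0.1542, 0.0213]
tool_rot: [179.9, -0.3, -11.6]
force: [-1.7, 0.6, 0.1]
grip_width: 0.0351
```

```bash
python3 - <<'E'
from h import *
st(); plan(.527,-.321,.09,-12,6,start=(.415,-.154,.09,-12))
E
```

```text
20.47 [ 0.4188 -0.1542  0.0213] [179.94  -0.33 -11.64] [-1.7  0.6  0.1] 0.0351
from [ 0.415 -0.154  0.09 ] to (0.527, -0.321, 0.09, -12)
([0.024, 0.023, 0.0], [0.0, 0.0, 0.0])
([0.024, 0.023, 0.0], [0.0, 0.0, 0.0])
([0.024, 0.023, 0.0], [0.0, 0.0, 0.0])
([0.024, 0.023, 0.0], [0.0, 0.0, 0.0])
([0.024, 0.023, 0.0], [0.0, 0.0, 0.0])
([0.024, 0.023, 0.0], [0.0, 0.0, 0.0])
```

Request:
carry_out(plan=[{"grip": 1,"dp": [-0.002,0,0],"rotation": [0,0,0]},{"grip": 1,"dp": [0,0,0],"rotation": [0,0,0]},{"grip": 1,"dp": [0,0,0],"rotation": [0,0,0]},{"grip": 1,"dp": [0,0,0],"rotation": [0,0,0]}])

```text
time_s: 20.8
tool_pos: [0.4168, -0.1537, 0.0213]
tool_rot: [179.9, -0.4, -11.6]
force: [0.3, -0.0, 0.2]
grip_width: 0.0295
```

Request:
carry_out(plan=[{"grip": 1,"dp": [0,0,-0.005],"rotation": [0,0,0]},{"grip": 1,"dp": [0,0,-0.01],"rotation": [0,0,0]},{"grip": 1,"dp": [0,0,0],"rotation": [0,0,0]}])

```text
time_s: 21.05
tool_pos: [0.4153, -0.1529, 0.0364]
tool_rot: [-180.0, -0.2, -11.6]
force: [1.1, 0.4, -1.3]
grip_width: 0.03
```

Request:
carry_out(plan=[{"grip": 1,"dp": [0,0,-0.025],"rotation": [0,0,0]},{"grip": 1,"dp": [0,0,-0.025],"rotation": [0,0,0]},{"grip": 1,"dp": [0.024,0.023,0],"rotation": [0,0,0]},{"grip": 1,"dp": [0.024,0.023,0],"rotation": [0,0,0]},{"grip": 1,"dp": [0.024,0.023,0],"rotation": [0,0,0]},{"grip": 1,"dp": [0.024,0.023,0],"rotation": [0,0,0]},{"grip": 1,"dp": [0.02,0.022,0],"rotation": [0,0,0]},{"grip": 1,"dp": [0.015,0.015,0],"rotation": [0,0,0]}])

```text
time_s: 21.72
tool_pos: [0.5188, -0.3088, 0.0932]
tool_rot: [179.5, -0.2, -11.3]
force: [-0.1, -0.1, -2.1]
grip_width: 0.0297
```

Request:
carry_out(plan=[{"grip": 1,"dp": [0,0,0],"rotation": [0,0,0]},{"grip": 1,"dp": [0,0,0],"rotation": [0,0,0]}])

```text
time_s: 21.88
tool_pos: [0.52, -0.3141, 0.0924]
tool_rot: [179.6, -0.3, -11.7]
force: [-0.6, -0.2, -2.9]
grip_width: 0.0299
```

```bash
python3 - <<'E'
from h import *
st(); plan(.527,-.321,.05,-12,3)
E
```

```text
21.88 [ 0.52   -0.3141  0.0924] [179.56  -0.29 -11.66] [-0.6 -0.2 -2.9] 0.0299
from [ 0.52   -0.3141  0.0924] to (0.527, -0.321, 0.05, -12)
([0.003, 0.002, 0.014], [0.1, -0.1, 0.1])
([0.003, 0.002, 0.014], [0.1, -0.1, 0.1])
([0.003, 0.002, 0.014], [0.1, -0.1, 0.1])
```

Request:
carry_out(plan=[{"grip": 1,"dp": [0.002,-0.001,0.013],"rotation": [0.2,-0.1,0.1]},{"grip": 1,"dp": [0.002,-0.001,0.013],"rotation": [0.1,-0.1,0.1]},{"grip": 1,"dp": [0.002,-0.001,0.013],"rotation": [0.1,-0.1,0]},{"grip": 1,"dp": [0,0,0],"rotation": [0,0,0]},{"grip": 1,"dp": [0,0,0],"rotation": [0,0,0]}])

```text
time_s: 22.3
tool_pos: [0.5247, -0.3087, 0.048]
tool_rot: [-179.9, 0.3, -11.8]
force: [-0.0, 0.1, -1.6]
grip_width: 0.0298
```

Request:
carry_out(plan=[{"grip": 1,"dp": [0.002,0.002,0.008],"rotation": [-0.1,0.1,0]},{"grip": 1,"dp": [0.002,0.002,0.008],"rotation": [0,0.1,0]},{"grip": 1,"dp": [0,0,0.002],"rotation": [0,0.1,0]},{"grip": 1,"dp": [0,0,0],"rotation": [0,0,0]}])

```text
time_s: 22.63
tool_pos: [0.5276, -0.3122, 0.0278]
tool_rot: [180.0, 0.0, -11.6]
force: [-0.5, 0.4, -2.0]
grip_width: 0.0295
```

Request:
carry_out(plan=[{"grip": 1,"dp": [0,0,0.002],"rotation": [0,0,0]},{"grip": 1,"dp": [0,0,0.001],"rotation": [0,0,0]},{"grip": 1,"dp": [0,0,0],"rotation": [0,0,0]}])

```text
time_s: 22.88
tool_pos: [0.5281, -0.3124, 0.0258]
tool_rot: [180.0, -0.0, -11.6]
force: [0.1, -0.1, -2.0]
grip_width: 0.0297
```

```bash
python3 - <<'E'
from h import *
st()
E
```

```text
22.88 [ 0.5281 -0.3124  0.0258] [ 1.7997e+02 -4.0000e-02 -1.1640e+01] [ 0.1 -0.1 -2. ] 0.0297
```

Request:
carry_out(plan=[{"grip": 1,"dp": [0,0,0.001],"rotation": [0,0,0]},{"grip": 1,"dp": [0,0,0.001],"rotation": [0,0,0]},{"grip": 1,"dp": [0,0,0],"rotation": [0,0,0]}])

```text
time_s: 23.13
tool_pos: [0.5288, -0.3128, 0.0258]
tool_rot: [179.9, -0.1, -11.6]
force: [0.8, 0.5, -2.2]
grip_width: 0.0296
```

Request:
carry_out(plan=[{"grip": 1,"dp": [0,0,0.002],"rotation": [0,0,0]},{"grip": 1,"dp": [0,0,0.001],"rotation": [0,0,0]},{"grip": 1,"dp": [0,0,0],"rotation": [0,0,0]}])

```text
time_s: 23.38
tool_pos: [0.5296, -0.3133, 0.0256]
tool_rot: [179.8, -0.2, -11.7]
force: [-0.0, 0.1, -2.5]
grip_width: 0.0295
```

Request:
carry_out(plan=[{"grip": 1,"dp": [-0.001,0,0.003],"rotation": [0.1,-0.1,0]},{"grip": 1,"dp": [0,0,0.002],"rotation": [0,0,0]}])

```text
time_s: 23.55
tool_pos: [0.5302, -0.3135, 0.0253]
tool_rot: [179.8, -0.2, -11.7]
force: [-6.2, 3.3, 12.9]
grip_width: 0.0297
```

Now in contact (+13 N), so it's on the floor. Releasing.

Request:
carry_out(plan=[{"grip": 1,"dp": [0,0,-0.001],"rotation": [0,0,0]},{"grip": 0.4,"dp": [0,0,0],"rotation": [0,0,0]},{"grip": 0.4,"dp": [0,0,0],"rotation": [0,0,0]},{"grip": 0.4,"dp": [0,0,0],"rotation": [0,0,0]},{"grip": 0.4,"dp": [0,0,0],"rotation": [0,0,0]},{"grip": 0.4,"dp": [0,0,0],"rotation": [0,0,0]}])

```text
time_s: 24.05
tool_pos: [0.5314, -0.3146, 0.0263]
tool_rot: [179.8, -0.4, -11.7]
force: [0.0, 0.8, -0.3]
grip_width: 0.0498
```

Request:
carry_out(plan=[{"grip": 0.4,"dp": [0,0,-0.015],"rotation": [0,0,0]},{"grip": 0.4,"dp": [0,0,-0.035],"rotation": [0,0,0]},{"grip": 0.4,"dp": [0,0,-0.04],"rotation": [0,0,0]},{"grip": 0.4,"dp": [0,0,-0.04],"rotation": [0,0,0]},{"grip": 0.4,"dp": [0,0,-0.04],"rotation": [0,0,0]},{"grip": 0.4,"dp": [-0.03,0,-0.02],"rotation": [0,0,0]},{"grip": 0.4,"dp": [-0.04,0,0],"rotation": [0,0,0]},{"grip": 0.4,"dp": [-0.03,0,0],"rotation": [0,0,0]}])

```text
time_s: 24.72
tool_pos: [0.4341, -0.2911, 0.2201]
tool_rot: [-179.8, -0.3, -11.3]
force: [-0.2, -0.8, 0.4]
grip_width: 0.0521
```

```bash
python3 - <<'E'
from h import *
st(); snap('side','f1',(215,135,275,180),2.8); snap('scene','f2',(240,130,230,180),3.3)
E
```

```text
24.72 [ 0.4341 -0.2911  0.2201] [-179.79   -0.31  -11.26] [-0.2 -0.8  0.4] 0.0521
```

View pics/f1.png

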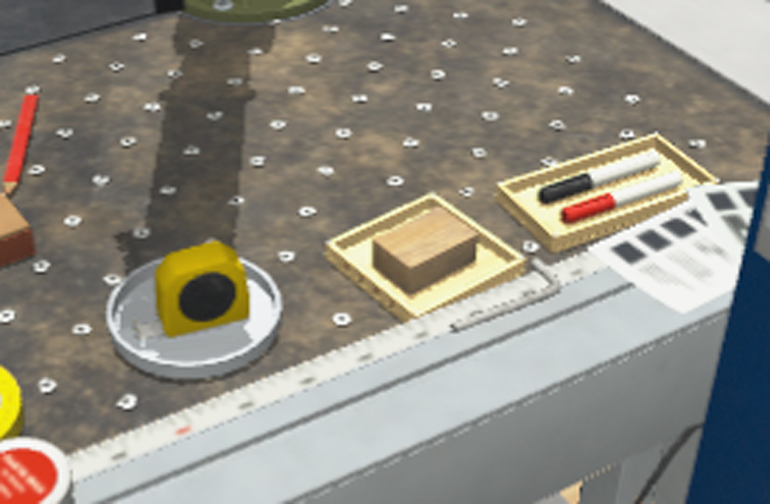

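View pics/f2.png

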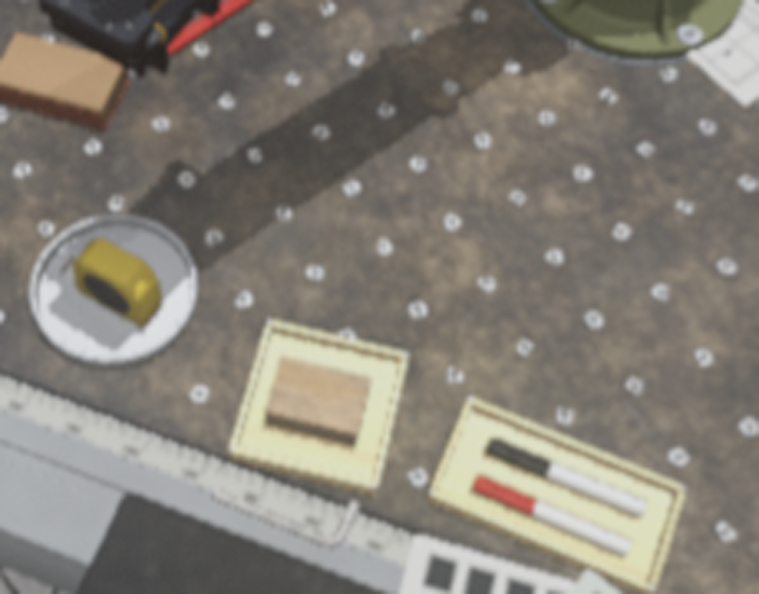

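Everything is in place: the tape measure stands upright in the dish at (205,290) in f1, the offcut is flat in the crate at (425,245), and the markers are side by side in the tray at (610,185). I'll let the arm come to rest and hand in.

Request:
carry_out(plan=[{"grip": 0.4,"dp": [0,0,0],"rotation": [0,0,0]},{"grip": 0.4,"dp": [0,0,0],"rotation": [0,0,0]},{"grip": 0.4,"dp": [0,0,0],"rotation": [0,0,0]},{"grip": 0.4,"dp": [0,0,0],"rotation": [0,0,0]}])

```text
time_s: 25.15
tool_pos: [0.4329, -0.2923, 0.2199]
tool_rot: [-180.0, -0.3, -11.5]
force: [0.3, 0.1, 0.4]
grip_width: 0.0521
```

```bash
python3 - <<'E'
from h import *
a=cv2.imread('pics/raw_a1.png'); b=env.read_camera('scene')[:,:,::-1]
for n,(x,y,w,h) in dict(sand=(236,140,46,20),roll=(180,172,50,45)).items(): print(n,np.abs(a[y:y+h,x:x+w].astype(int)-b[y:y+h,x:x+w]).mean())
st(); env.sign_off()
E
```

```text
sand 15.335144927536232
roll 3.86
25.2 [ 0.433  -0.2922  0.2197] [-179.95   -0.26  -11.48] [-0.4 -0.2 -0.6] 0.0522
the job is handed in; nothing more can be done
```

I sorted everything as asked and handed the job in at 25.2 s. The red marker went in the tray first, then the black marker, then the offcut in the crate, and the tape measure in the dish last.

- **Final pictures:** both markers lie side by side on the tray floor, and the offcut is flat in the crate. The tape measure stands upright in the dish with its hook inside the rim. The arm was raised well clear.
- **Failed first grasp:** the first try at the red marker closed above it, because the finger tips appeared about 20 mm higher than the reported TCP suggested. I allowed for that in every later grasp. After setting the red marker down, I pushed it sideways in the tray to make room for the black one.
- **Bystander check:** comparing pictures from before and after, the tape roll's patch barely changed (3.9 grey levels). The sanding block's patch changed more (15.3), probably because the gripper and its shadow were next to it. It looked unmoved in the final pictures, and I never aimed a move at it, but I did not measure its position again.

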